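# Set a bracket plate to the scribed line and clamp it

### The arm

A 6-joint arm with a two-finger parallel gripper is mounted at the origin on the work surface. World frame = base frame: x ahead of the robot, y to its left, z up, the work surface at z = 0. Lengths are in m, angles in degrees, forces in N, time in s.
With the tool pointing down it reaches from about 0.3 to 0.75 m from the base axis. Payload 8.5 kg.
Tool frame: the origin (TCP) lies between the finger pads; the fingertips stand ahead of it and the grasp point (between the pads) lies 8 mm behind it (env.tcp_to_tips is the z of the fingertips in the tool frame, in m); z points along the fingers, x is the direction in which the jaws open and shut, and the axes are right-handed (so a half turn about z gives the same grasp; the last joint's range is limited). The gripper opens to 85 mm and grips with 20 to 120 N. Pads are 22 mm wide; open, the fingers measure 114 mm over their backs; the gripper's body (76 mm by 85 mm) begins 54 mm behind the grasp point. The pads swing forward as they close: fully open they stand 13 mm farther back than shut.
Start: joints at [-85.273, 21.807, 74.336, -0, 83.858, -12.336], TCP at [0.161, -0.526, 0.242] pointing down, gripper open.
Joint ranges: [-178.18, 178.18], [-50.72, 133.34], [12.68, 142.11], [-81.47, 261.47], [9.98, 163.14], [-165.26, 165.26]. Speed limits (degrees/s): [136.94, 136.94, 180, 180, 180, 180].

### API

Orientations are given as a 3x3 rotation matrix whose columns are the frame's x, y, z axes.
In Python, from rig import observe, viewer, env gives the robot as it stands.
- The arm moves only by the tool jog_arm, never from a script. Its arguments are lists of equal length, an entry for each row: "dr": the turn, a rotation vector about the tool's x, y, z in rad, a list of three; "slide": the shift along the tool's x, y, z in m, a list of three; "gripper": the opening, from -1 (shut) to 1 (fully open), so that 0 is half open. In form: {"dr": [[rx, ry, rz], ...], "slide": [[dx, dy, dz], ...], "gripper": [gripper, ...]}. A call has exactly 10 rows; each row shifts and turns the commanded pose from where the row before left it, along the tool's axes as they then stand; what a row does not reach is not made up. A row lasts 1/10 s, in which the tool goes at most 50 mm and 8.59 degrees, less where a joint would pass 70% of its speed; a pose out of reach is approached as far as the arm can. A call is refused whole if a number of a shift passes 0.05 or a number of a turn 0.15, either way. A call with a gripper value outside its range is refused whole. The fingers move at their own pace and stop on an object; "force" is the grip in N (left out, the last holds). Time passes only in rows, so rows that do not move let the fingers close, or fill a call up. It gives the time, the measured TCP pose, the force and the opening at its end, in the units of the state.
- observe(): the state, without advancing time (a new reading comes with each control period).
- viewer.get_image(name): name is "side" or "top"; returns a dict with "pixels" (384x512x3 uint8, blue, green, red), "camera_matrix" (3x3 intrinsics, pixels), "R" (3x3) and "t" (3): a world point X has camera coordinates R X + t. Camera axes: x right, y down, z forward; pixel columns grow to the right and rows downward; lengths in m; the calibration is good to about 2 mm. A picture is of the moment at which its call begins. There is no depth.
- env.close_job(): hands the job in, once; it reports no verdict.
The state is a dict: "time_s": time; "q": joint angles; "qvel": joint speeds; "joint_efforts": joint torques, N m; "position": TCP position; "tool_rot": TCP orientation; "ft_force": force on the tool from outside, world axes, zero at the start; "wrist_torque": the same for the moment, N m; "grip_width": finger opening in m.
Only numpy, scipy, OpenCV 4.12 (cv2) and the standard library are available. Lean on these libraries where they do the work, as an engineer would, in place of code of your own. Each camera call takes 0.05 s, during which the arm holds its last target.

### The job

Gently push the loose aluminium bracket plate square against the long fence of the marking-out jig, then slide it along, keeping it pressed against the fence, until its leading edge meets the yellow scribed line. Then press the red clamp knob down by feel, gently, until the rubber foot bears on the plate and holds it, and leave everything there with the other things on the bench undisturbed.

Things in the scene. Friction and masses are not known exactly. Their poses are not given: they have to be found in the camera images.
- jig: fixed marking-out jig: dark steel base 260 (x) x 360 (y) x 15 mm, its flat top 15 mm above the table. Origin: centre of its underside, on the table. Its x points across the base to the fence (away from the robot), its y along the fence
- fence: fixed straight aluminium fence on the jig's base, 20 (x) x 340 (y) x 22 mm high, along y; origin: centre of its underside, on the base's top; axes as the jig's
- fence_face (a point): middle of the lower edge of the fence's working face, the face towards the robot; axes as the jig's. It is at x = 70 mm, y = 0, z = 15 mm of the jig
- line (a point): a point on the yellow scribed line (2.4 mm wide), on the base's top, at x = -30, y = -90, z = 15 mm of the jig; axes as the jig's. The line runs along the jig's x, square to the fence, up to its face; a yellow mark on top of the fence continues it. Nothing stops the plate there
- plate: loose flat aluminium plate, 110 (x) x 140 (y) x 10 mm, 0.25 to 0.5 kg, black hole marks; lies on the base on the +y side of the line, some cm off the fence, a little askew; slides with dry friction (1 to 4 N). Too wide to grip. Origin: centre of its underside. Its +x long edge goes against the fence; its -y short edge is the leading edge that must meet the line
- plate_edge (a point): middle of the plate's leading (-y) edge, at its underside; 70 mm from the plate's origin; axes as the plate's
- clamp: clamp plunger with a red round knob (40 mm across, 12 mm thick) on top. Origin: centre of the knob's flat top, at x = 35, y = -45 mm of the jig. It slides only straight down; about 6 N of friction holds it wherever it is left (some 4 N on the knob moves it). Fully up, its top is 147 mm above the table; travel 42 mm. Under the arm it carries a screwed foot with a rubber pad 22 mm across
- clamp_foot_axis (a point): the point on the base's top straight below the clamp's foot. How far the foot is screwed out (0 to 18 mm) is not measured: with the plate beneath, the pad meets it with the knob's top somewhere from 117 to 135 mm above the table. From first touch the pad yields about 1 mm for each 5 N, up to 4 mm, then is solid
- clamp_arm (a point): end nearest the robot of the fixed blue clamp arm, at the middle of its top; at x = 18, y = -45, z = 92 mm of the jig. The arm is 30 mm wide in y, 18 mm thick (underside 74 mm above the table), and runs in +x to a blue post behind the fence that ends at x = 123 mm
- cup: steel bearing cup (ring), 38 mm across, 14 mm high, lying on the jig's base at its -y end, near the robot's side; to be left alone. Origin: centre of its underside
- tin: black jar with a paper label, 84 mm across, 100 mm high, on the table; to be left alone. Origin: centre of its underside
- wrench: steel wrench lying on the table; to be left alone
- carton: small blue box, 50 x 70 x 35 mm, on the table; to be left alone. Origin: centre of its underside
- sprocket: dark steel chain sprocket, 160 mm across, 34 mm high, lying flat on the table; to be left alone. Origin: centre of its underside
- bush: upright steel tube, 32 mm across, 60 mm high, on the table; to be left alone. Origin: centre of its underside
- driver: screwdriver lying on the table; to be left alone
Things that resemble listed ones, but are neither listed nor needed, are in the scene too. There is more than one size of the plate; the one meant has the size given above.

How it is judged:
By the outcome, as a careful person would: the job done as asked, in the order asked, and still so for the second after the job is handed in, with the robot touching nothing.
It also fails if it takes over 72 s, if anything falls off the work surface, if the arm or the gripper's body presses on something with over 40 N, if the wrist force passes 120 N, or if a joint passes its speed limit or range.

## Working session

There is one attempt and no reset: what is moved stays moved. The work goes in short steps, Python scripts to look and compute and a tool call to move; the robot and the scene stay as the last step left them, time stands still between calls to the robot, and variables do not carry over. Pictures are saved under pics/ and viewed, and the job is handed in when it is done.

Besides the shell and the picture viewer there is one more tool, called after ">>>" as a command line: name --argument value ..., lists and objects as JSON in quotes. jog_arm: Moves the arm, as the interface text tells. Its arguments: {"type":"object","properties":{"dr":{"type":"array","items":{"type":"array","items":{"type":"number"}}},"slide":{"type":"array","items":{"type":"array","items":{"type":"number"}}},"gripper":{"type":"array","items":{"type":"number"}},"force":{"type":"number"}},"required":["dr","slide","gripper"]}

```bash
ls; mkdir -p pics; python3 - <<'E'
from rig import observe, viewer, env
import cv2,numpy as np,pickle
s=observe()
for k,v in s.items(): print(k,np.round(v,4).tolist())
print(env.tcp_to_tips)
d={}
for n in("side","top"):
    im=viewer.get_image(n); d[n]=im
    cv2.imwrite(f"pics/{n}0.png",cv2.resize(np.array(im["pixels"]),(800,600),interpolation=cv2.INTER_CUBIC))
    print(n,im["camera_matrix"],im["R"],im["t"])
pickle.dump(d,open("im0.pkl","wb"))
E
```

```text
pics
time_s 0.0
q [-85.2747, 21.8412, 74.3851, -0.0002, 83.8567, -12.3368]
qvel [0.0282, 0.052, -0.0402, -0.0249, 0.1202, 0.0534]
joint_efforts [-0.0006, -44.8475, -23.1281, -0.0002, 0.0047, 0.0]
position [0.1613, -0.5255, 0.2417]
tool_rot [[0.2934, -0.956, -0.0001], [-0.956, -0.2934, 0.0014], [-0.0014, -0.0003, -1.0]]
ft_force [-0.4453, 0.5559, -0.5892]
wrist_torque [-0.0642, 0.0193, 0.0559]
grip_width 0.0855
0.011
side [[365.92859796   0.         259.41849037]
 [  0.         365.92859796 192.45285133]
 [  0.           0.           1.        ]] [[ 0.98551047 -0.16949528 -0.00636058]
 [-0.09851863 -0.54149366 -0.83491239]
 [ 0.13806949  0.82344154 -0.55034612]] [-0.46950039  0.11494011  0.98216066]
top [[451.45025494   0.         258.81216923]
 [  0.         451.45025494 186.7428118 ]
 [  0.           0.           1.        ]] [[ 0.01821757 -0.99980926 -0.00703949]
 [-0.99562927 -0.01749547 -0.09174022]
 [ 0.09159956  0.00868001 -0.99575809]] [-0.02444739  0.48431169  1.24337179]
```

View pics/side0.png

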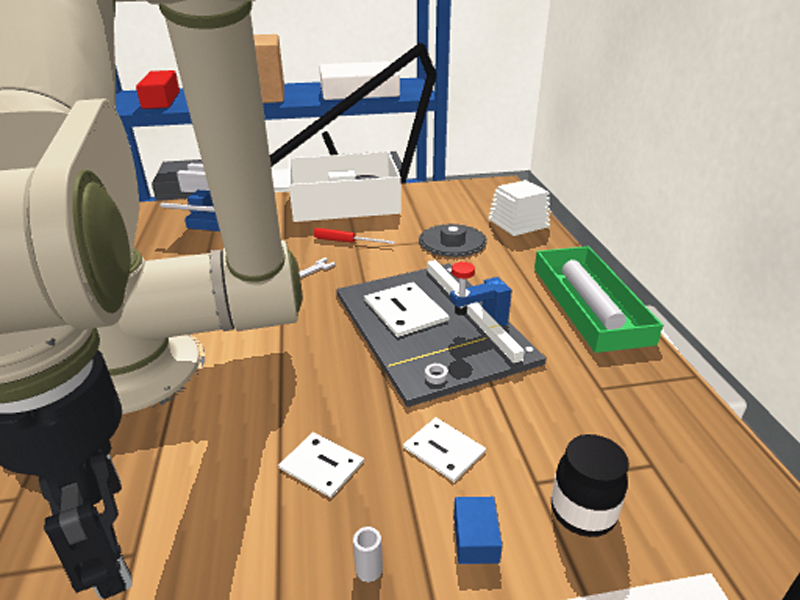

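View pics/top0.png

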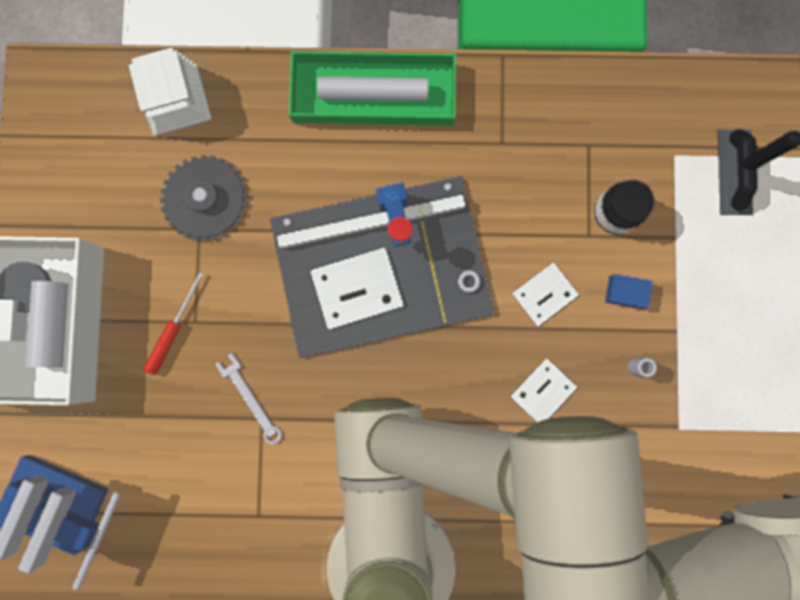

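Candidates: the plate on the jig, top (357,288) / side (405,308); the small loose plates at top (545,294) and (544,390) / side (445,450) and (320,463). The one on the jig, beside the line, fits the description. I'll check it in a close crop.

```bash
python3 - <<'E'
import cv2,numpy as np,pickle
d=pickle.load(open("im0.pkl","rb"))
p=np.array(d["top"]["pixels"])[108:232,168:324]
cv2.imwrite("pics/topc0.png",cv2.resize(p,None,fx=5,fy=4.8,interpolation=cv2.INTER_CUBIC) if 0 else cv2.resize(p,(780,595-595%124+0 or 620),interpolation=cv2.INTER_CUBIC)[:600])
p=np.array(d["side"]["pixels"])[160:265,210:355]
cv2.imwrite("pics/sidec0.png",cv2.resize(p,(725,525),interpolation=cv2.INTER_CUBIC))
E
python3 -c "
import cv2;print(cv2.imread('pics/topc0.png').shape)"
```

```text
(496, 780, 3)
```

```bash
python3 - <<'E'
import cv2,numpy as np,pickle
d=pickle.load(open("im0.pkl","rb"))
p=np.array(d["top"]["pixels"])[112:232,166:326]
cv2.imwrite("pics/topc1.png",cv2.resize(p,(800,600),interpolation=cv2.INTER_CUBIC))
E
```

```text
(no output)
```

View pics/topc1.png

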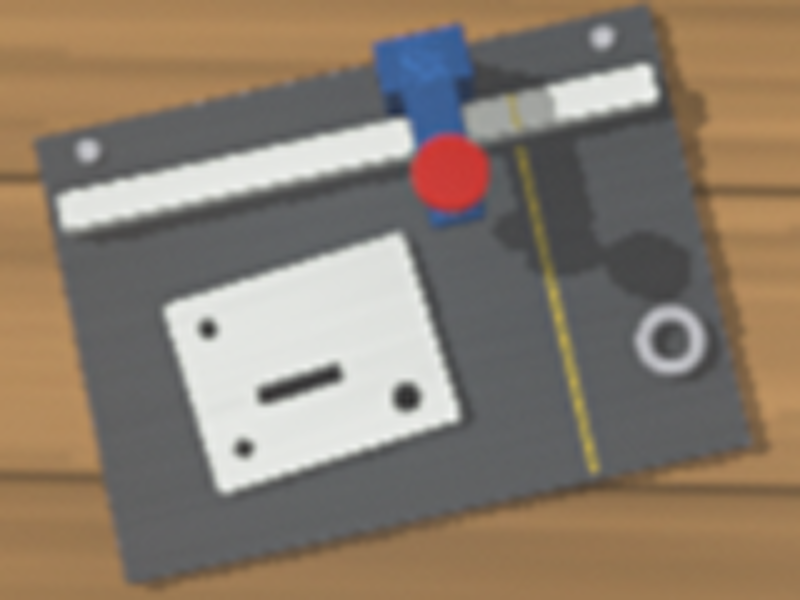

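View pics/sidec0.png

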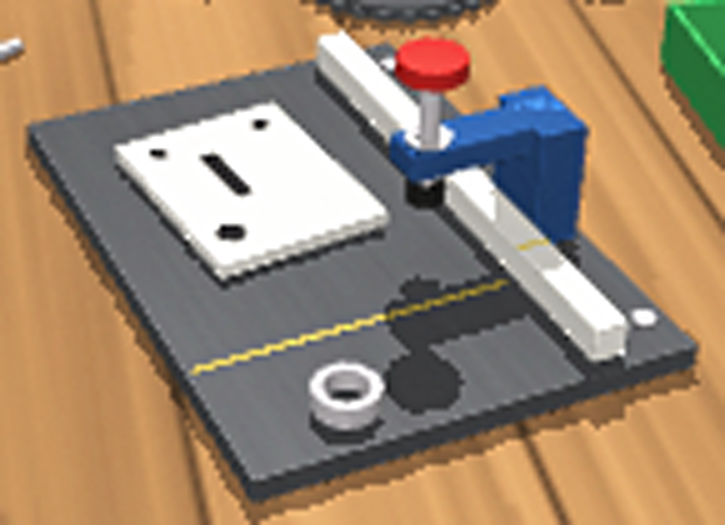

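```bash
cat > h.py <<'E'
import numpy as np,cv2,pickle
from scipy.optimize import least_squares
d=pickle.load(open("im0.pkl","rb"))
CAM={n:(np.array(d[n]["camera_matrix"]),np.array(d[n]["R"]),np.array(d[n]["t"])) for n in d}
ORG={"top":(166,112),"side":(210,160)}
def nat(n,uv,org=None,s=5): 
    o=np.array(org or ORG[n]); return o+(np.array(uv,float)+.5)/s-.5
def proj(n,X):
    K,R,t=CAM[n]; c=np.atleast_2d(X)@R.T+t; c=c@K.T; return c[:,:2]/c[:,2:]
def unproj(n,uv,z):
    K,R,t=CAM[n]; r=R.T@np.linalg.inv(K)@np.append(uv,1); o=-R.T@t; return o+r*(z-o[2])/r[2]
def W(p,L,z):
    a=p[2]; c,s=np.cos(a),np.sin(a); L=np.atleast_2d(L)
    return np.c_[p[0]+c*L[:,0]-s*L[:,1],p[1]+s*L[:,0]+c*L[:,1],np.full(len(L),z) if np.ndim(z)==0 else z]
def fit(obs,x0=(0.5,0,0)):
    # obs: list (cam, local xy, z, native uv)
    def f(p): return np.concatenate([(proj(n,W(p,l,z))[0]-uv) for n,l,z,uv in obs])
    r=least_squares(f,x0); return r.x,f(r.x).reshape(-1,2)
def loc(p,X):
    a=p[2]; return np.array([[np.cos(a),np.sin(a)],[-np.sin(a),np.cos(a)]])@(np.array(X)[:2]-p[:2])
E
python3 - <<'E'
from h import *
np.set_printoptions(precision=4,suppress=True)
J=[("top",(.13,.18),.015,(36,142)),("top",(.13,-.18),.015,(648,5)),("top",(-.13,-.18),.015,(758,445)),("top",(-.13,.18),.015,(130,583)),
("top",(.07,-.09),.015,(519,147)),("top",(-.13,-.09),.015,(595,473)),
("side",(-.13,.18),.015,(30,128)),("side",(-.13,-.18),.015,(252,487)),("side",(.13,-.18),.015,(692,350)),("side",(-.13,-.09),.015,(194,371))]
P=[("top",(.055,.07),.025,(162,308)),("top",(.055,-.07),.025,(404,232)),("top",(-.055,-.07),.025,(462,418)),("top",(-.055,.07),.025,(222,494)),
("side",(-.055,.07),.025,(116,147)),("side",(.055,.07),.025,(274,102)),("side",(.055,-.07),.025,(387,217)),("side",(-.055,-.07),.025,(224,274))]
o=lambda L:[(n,l,z,nat(n,uv)) for n,l,z,uv in L]
for cams in (("top",),("side",),("top","side")):
  j,rj=fit([q for q in o(J) if q[0] in cams]); p,rp=fit([q for q in o(P) if q[0] in cams])
  print(cams,"jig",j,np.degrees(j[2]),"plate",p,np.degrees(p[2])); print(" plate in jig",loc(j,p)*1e3,np.degrees(p[2]-j[2]))
print(rj.round(2).tolist());print(rp.round(2).tolist())
pickle.dump((j,p),open("fit.pkl","wb"))
for c,uv in(("knob",(451,174)),):
  X=unproj("top",nat("top",uv),.147);print(c,X,loc(j,X)*1e3)
X=unproj("top",nat("top",(672,340)),.029);print("cup",X,loc(j,X)*1e3)
E
```

```text
('top',) jig [0.5323 0.0271 0.2403] 13.769230092156466 plate [0.4903 0.0703 0.3268] 18.722566578000585
 plate in jig [-30.5303  52.005 ] 4.953336485844118
('side',) jig [0.5318 0.026  0.2368] 13.564864537790125 plate [0.4879 0.0655 0.3204] 18.35699432796601
 plate in jig [-33.3607  48.669 ] 4.792129790175884
('top', 'side') jig [0.5321 0.0268 0.2391] 13.69988073746084 plate [0.4894 0.0693 0.324 ] 18.56538302938092
 plate in jig [-31.4111  51.3542] 4.865502291920082
[[-0.22, -0.32], [0.47, -0.28], [-0.56, 0.26], [-0.28, 0.86], [0.22, -1.67], [0.8, 1.69], [-0.39, -0.89], [0.49, -0.68], [1.99, -0.77], [-1.68, 0.62]]
[[0.86, 0.14], [0.04, 0.43], [0.21, 0.41], [0.28, 0.33], [0.31, -0.06], [0.06, -0.11], [0.82, -1.1], [-0.12, -1.61]]
knob [ 0.5762 -0.0073  0.147 ] [ 34.8169 -43.646 ]
cup [ 0.5061 -0.1304  0.029 ] [ -62.4737 -146.6048]
```

The jig plate measures about 110 x 140 mm and lies askew by about 5°: crop corners (162,308), (404,232), (462,418), (222,494). It sits on the +y side of the line, so it is the right one. It must go about +46 mm in jig x, then about -71 mm in jig y. Next I need the height of the open fingertips, from the side picture.

```bash
python3 - <<'E'
from h import *
from rig import observe
s=observe(); p=np.array(s["position"]);R=np.array(s["tool_rot"])
img=np.array(d["side"]["pixels"])[264:384,0:160]
im=cv2.resize(img,(800,600),interpolation=cv2.INTER_CUBIC)
for z,c in((.011,(0,0,255)),(-.002,(0,255,0)),):
  for x in(-.0425,.0425):
   for y in (-.011,.011):
    uv=proj("side",p+R@np.array([x,y,z]))[0]; q=((uv-[0,264]+.5)*5-.5).astype(int); print(z,x,y,q)
    cv2.circle(im,tuple(int(a) for a in q),4,c,-1)
cv2.imwrite("pics/tip0.png",im)
E
```

```text
0.011 -0.0425 -0.011 [414 281]
0.011 -0.0425 0.011 [323 314]
0.011 0.0425 -0.011 [448 560]
0.011 0.0425 0.011 [343 604]
-0.002 -0.0425 -0.011 [401 249]
-0.002 -0.0425 0.011 [308 281]
-0.002 0.0425 -0.011 [433 528]
-0.002 0.0425 0.011 [326 571]
```

View pics/tip0.png

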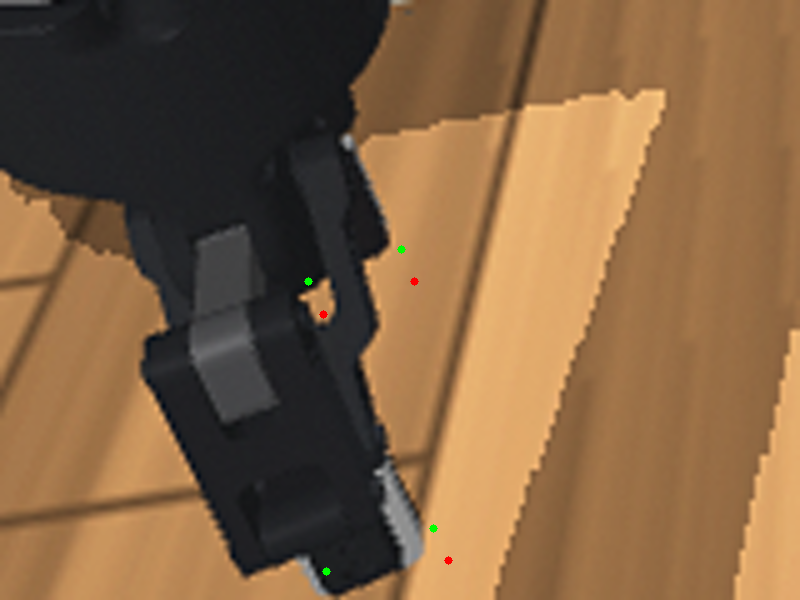

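Tip marks: the pad ends sit near (420,555) and (388,240). That puts the open tips about at TCP height, within a few mm, so I'll find the height by touch. Plan: turn the tool 45° to the jig, with the open fingers round the plate's (-x,+y) corner. One finger pushes the long edge and the other pushes the trailing edge.

>>> jog_arm --dr '[[0,0,0.14],[0,0,0.14],[0,0,0.14],[0,0,0.14],[0,0,0.14],[0,0,0.14],[0,0,0],[0,0,0],[0,0,0],[0,0,0]]' --slide '[[0,0,0],[0,0,0],[0,0,0],[0,0,0],[0,0,0],[0,0,0],[-0.045,0.0065,0],[-0.045,0.0065,0],[-0.045,0.0065,0],[-0.045,0.0065,0]]' --gripper '[1,1,1,1,1,1,1,1,1,1]'

```text
time_s: 1.1
position: [0.2323, -0.3563, 0.242]
tool_rot: [[-0.516, -0.856, -0.0], [-0.856, 0.516, 0.001], [-0.001, 0.0, -1.0]]
ft_force: [1.2, 0.0, 0.3]
grip_width: 0.0852
```

>>> jog_arm --dr '[[0,0,0],[0,0,0],[0,0,0],[0,0,0],[0,0,0],[0,0,0],[0,0,0],[0,0,0],[0,0,0],[0,0,0]]' --slide '[[-0.045,0.0065,0],[-0.045,0.0065,0],[-0.045,0.0065,0],[-0.045,0.0065,0],[-0.045,0.0065,0],[-0.045,0.0065,0],[-0.045,0.0065,0],[-0.045,0.0065,0],[-0.045,0.0065,0],[-0.045,0.0065,0]]' --gripper '[1,1,1,1,1,1,1,1,1,1]'

```text
time_s: 2.1
position: [0.4087, 0.0629, 0.2423]
tool_rot: [[-0.516, -0.857, -0.0], [-0.857, 0.516, -0.0], [0.0, -0.0, -1.0]]
ft_force: [0.6, -1.0, -0.4]
grip_width: 0.0853
```

```bash
cat > g.py <<'E'
import sys
from h import *
from rig import observe
j,_=pickle.load(open("fit.pkl","rb"))
def go(x,y,z):
    s=observe(); p=np.array(s["position"]);R=np.array(s["tool_rot"])
    w=W(j,(x/1e3,y/1e3),z/1e3)[0]
    print("t",s["time_s"],"now jig",loc(j,p)*1e3,"z",p[2],"f",np.round(s["ft_force"],2),"slide mm",np.round(R.T@(w-p)*1e3,1),"yaw err deg",np.degrees(np.arctan2(R[1,0],R[0,0])-j[2])+135)
if __name__=="__main__": go(*map(float,sys.argv[1:4]))
E
python3 g.py -75 107 60
```

```text
t 2.1 now jig [-111.26734306   64.22400425] z 0.24228436530864114 f [ 0.59 -1.   -0.36] slide mm [-55.9   4.4 182.3] yaw err deg 0.24949549897078782
```

>>> jog_arm --dr '[[0,0,0],[0,0,0],[0,0,0],[0,0,0],[0,0,0],[0,0,0],[0,0,0],[0,0,0],[0,0,0],[0,0,0]]' --slide '[[-0.028,0.0022,0],[-0.028,0.0022,0],[0,0,0.03],[0,0,0.03],[0,0,0.03],[0,0,0.03],[0,0,0.03],[0,0,0.03],[0,0,0],[0,0,0]]' --gripper '[1,1,1,1,1,1,1,1,1,1]'

```text
time_s: 3.1
position: [0.4338, 0.1111, 0.0627]
tool_rot: [[-0.516, -0.857, -0.001], [-0.857, 0.516, 0.0], [0.0, 0.001, -1.0]]
ft_force: [-0.2, 0.1, 0.5]
grip_width: 0.085
```

```bash
python3 g.py -75 107 30; python3 - <<'E'
from rig import viewer
import cv2,numpy as np
a=np.array(viewer.get_image("top")["pixels"])[112:232,166:326];b=np.array(viewer.get_image("side")["pixels"])[150:270,200:360]
cv2.imwrite("pics/a1.png",np.vstack([cv2.resize(a,(400,300),interpolation=3),cv2.resize(b,(400,300),interpolation=3)]))
cv2.imwrite("pics/a1.png",np.hstack([cv2.resize(a,(400,300),interpolation=2),cv2.resize(b,(400,300),interpolation=2)]))
E
```

```text
t 3.1 now jig [-75.53150448 105.09892987] z 0.0627288744889811 f [-0.24  0.09  0.52] slide mm [-1.7  0.9 32.7] yaw err deg 0.23155635234758165
```

View pics/a1.png

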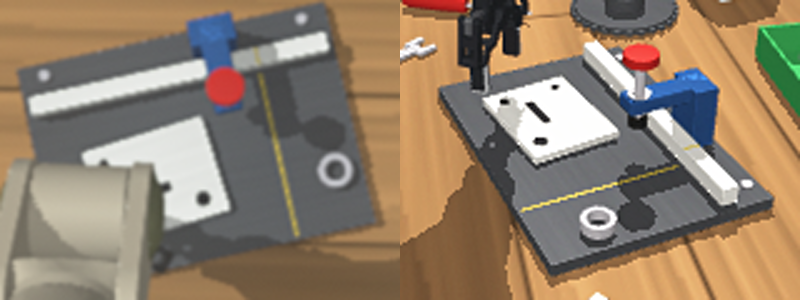

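The fingers straddle the plate's near (-x,+y) corner, with finger A at right pane (483,88). I'll lower and feel for the base.

>>> jog_arm --dr '[[0,0,0],[0,0,0],[0,0,0],[0,0,0],[0,0,0],[0,0,0],[0,0,0],[0,0,0],[0,0,0],[0,0,0]]' --slide '[[-0.0015,0.001,0.01],[0,0,0.01],[0,0,0.01],[0,0,0.003],[0,0,0.001],[0,0,0.001],[0,0,0.001],[0,0,0.001],[0,0,0],[0,0,0]]' --gripper '[1,1,1,1,1,1,1,1,1,1]'

```text
time_s: 4.2
position: [0.4336, 0.1129, 0.0254]
tool_rot: [[-0.516, -0.857, 0.0], [-0.857, 0.516, 0.0], [-0.0, -0.0, -1.0]]
ft_force: [-0.0, 0.2, 0.4]
grip_width: 0.085
```

>>> jog_arm --dr '[[0,0,0],[0,0,0],[0,0,0],[0,0,0],[0,0,0],[0,0,0],[0,0,0],[0,0,0],[0,0,0],[0,0,0]]' --slide '[[0,0,0.0005],[0,0,0.0005],[0,0,0.0005],[0,0,0.0005],[0,0,0.0005],[0,0,0.0005],[0,0,0],[0,0,0],[0,0,0],[0,0,0]]' --gripper '[1,1,1,1,1,1,1,1,1,1]'

```text
time_s: 5.2
position: [0.4336, 0.1129, 0.0223]
tool_rot: [[-0.516, -0.857, 0.0], [-0.857, 0.516, 0.0], [-0.0, 0.0, -1.0]]
ft_force: [-0.2, 0.1, 1.0]
grip_width: 0.0854
```

```bash
python3 g.py -75 107 18; python3 - <<'E'
from rig import viewer
import cv2,numpy as np
b=np.array(viewer.get_image("side")["pixels"])[160:220,210:290]
cv2.imwrite("pics/a2.png",cv2.resize(b,(800,600),interpolation=2))
E
```

```text
t 5.2 now jig [-75.31252438 106.9004624 ] z 0.022337316275540052 f [-0.17  0.08  1.03] slide mm [-0.3 -0.2  4.3] yaw err deg 0.23346671691547272
```

View pics/a2.png

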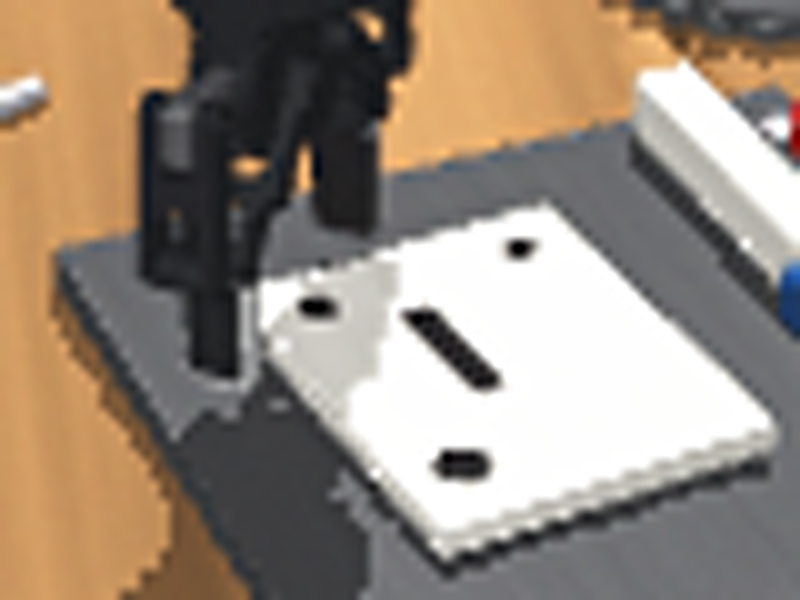

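```bash
python3 - <<'E'
from g import *
s=observe();p=np.array(s["position"]);R=np.array(s["tool_rot"])
for n,o in(("A in/plate",(.0425,-.011)),("A in/back",(.0425,.011)),("A out/plate",(.053,-.011)),("B in/plate",(-.0425,-.011)),("B in/back",(-.0425,.011)),("Bout",(-.053,-.011))):
  for z in(.015,.020,.025):
    X=p+R@np.array([*o,0]);X[2]=z
    print(n,z,((proj("side",X)[0]-[210,160]+.5)*10-.5).round())
E
```

```text
A in/plate 0.015 [275. 405.]
A in/plate 0.02 [274. 391.]
A in/plate 0.025 [274. 377.]
A in/back 0.015 [208. 390.]
A in/back 0.02 [207. 376.]
A in/back 0.025 [206. 362.]
A out/plate 0.015 [261. 424.]
A out/plate 0.02 [260. 410.]
A out/plate 0.025 [259. 396.]
B in/plate 0.015 [386. 262.]
B in/plate 0.02 [385. 249.]
B in/plate 0.025 [385. 235.]
B in/back 0.015 [322. 249.]
B in/back 0.02 [321. 236.]
B in/back 0.025 [321. 222.]
Bout 0.015 [398. 246.]
Bout 0.02 [398. 232.]
Bout 0.025 [398. 219.]
```

Side view: A's tip is at about (240,383) and B's at (375,235). That gives tip height of about 24 mm with the TCP at 22 mm, so the tips are about 2 mm behind the TCP when open. I'll lower 5.5 mm.

>>> jog_arm --dr '[[0,0,0],[0,0,0],[0,0,0],[0,0,0],[0,0,0],[0,0,0],[0,0,0],[0,0,0],[0,0,0],[0,0,0]]' --slide '[[0,0,0.001],[0,0,0.001],[0,0,0.001],[0,0,0.0005],[0,0,0.0005],[0,0,0.0005],[0,0,0.0005],[0,0,0.0005],[0,0,0],[0,0,0]]' --gripper '[1,1,1,1,1,1,1,1,1,1]'

```text
time_s: 6.25
position: [0.4335, 0.1129, 0.0168]
tool_rot: [[-0.516, -0.857, -0.0], [-0.857, 0.516, 0.0], [0.0, 0.0, -1.0]]
ft_force: [-0.4, 0.5, -0.2]
grip_width: 0.0856
```

>>> jog_arm --dr '[[0,0,0],[0,0,0],[0,0,0],[0,0,0],[0,0,0],[0,0,0],[0,0,0],[0,0,0],[0,0,0],[0,0,0]]' --slide '[[-0.002,-0.002,0],[-0.002,-0.002,0],[-0.002,-0.002,0],[-0.002,-0.002,0],[-0.002,-0.002,0],[-0.002,-0.002,0],[-0.002,-0.002,0],[-0.002,-0.002,0],[-0.002,-0.002,0],[0,0,0]]' --gripper '[1,1,1,1,1,1,1,1,1,1]'

```text
time_s: 7.25
position: [0.4588, 0.1191, 0.0168]
tool_rot: [[-0.516, -0.857, 0.001], [-0.857, 0.516, 0.0], [-0.0, -0.001, -1.0]]
ft_force: [-0.4, -0.8, -0.7]
grip_width: 0.0854
```

```bash
python3 g.py -18 107 16.8; python3 - <<'E'
from rig import viewer
import cv2,numpy as np
b=np.array(viewer.get_image("side")["pixels"])[150:240,210:330]
cv2.imwrite("pics/a3.png",cv2.resize(b,(800,600),interpolation=2))
E
```

```text
t 7.25 now jig [-49.35242347 106.94568975] z 0.01684525907408317 f [-0.45 -0.78 -0.73] slide mm [-22.1 -22.2   0.1] yaw err deg 0.2346867836628519
```

View pics/a3.png

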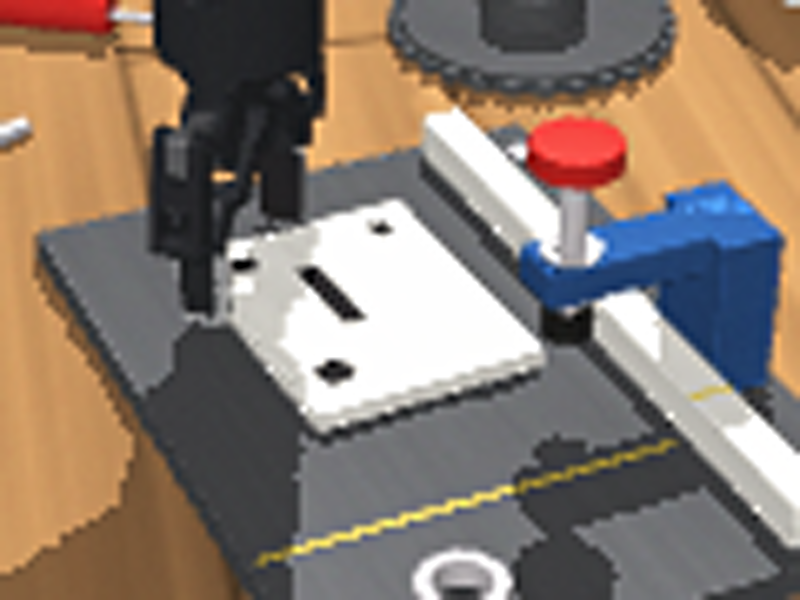

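Plate is being pushed. The A finger at (215,315) bears on the long edge about a third of the way along, and B at (280,215) is clear of the trailing edge. Continuing.

>>> jog_arm --dr '[[0,0,0],[0,0,0],[0,0,0],[0,0,0],[0,0,0],[0,0,0],[0,0,0],[0,0,0],[0,0,0],[0,0,0]]' --slide '[[-0.0016,-0.0016,0],[-0.0016,-0.0016,0],[-0.0016,-0.0016,0],[-0.0016,-0.0016,0],[-0.0016,-0.0016,0],[-0.0016,-0.0016,0],[-0.0016,-0.0016,0],[-0.0016,-0.0016,0],[-0.0016,-0.0016,0],[-0.0016,-0.0016,0]]' --gripper '[1,1,1,1,1,1,1,1,1,1]'

```text
time_s: 8.3
position: [0.4804, 0.1245, 0.0168]
tool_rot: [[-0.516, -0.857, 0.0], [-0.857, 0.516, 0.0], [-0.0, -0.0, -1.0]]
ft_force: [-1.6, -0.6, -0.2]
grip_width: 0.0854
```

```bash
python3 g.py -18 107 16.8; python3 - <<'E'
from rig import viewer
import cv2,numpy as np
b=np.array(viewer.get_image("side")["pixels"])[150:240,210:330]
cv2.imwrite("pics/a4.png",cv2.resize(b,(800,600),interpolation=2))
E
```

```text
t 8.3 now jig [-27.02507453 107.09088918] z 0.0168291341923405 f [-1.55 -0.6  -0.22] slide mm [-6.3 -6.5  0. ] yaw err deg 0.2344921655349026
```

View pics/a4.png

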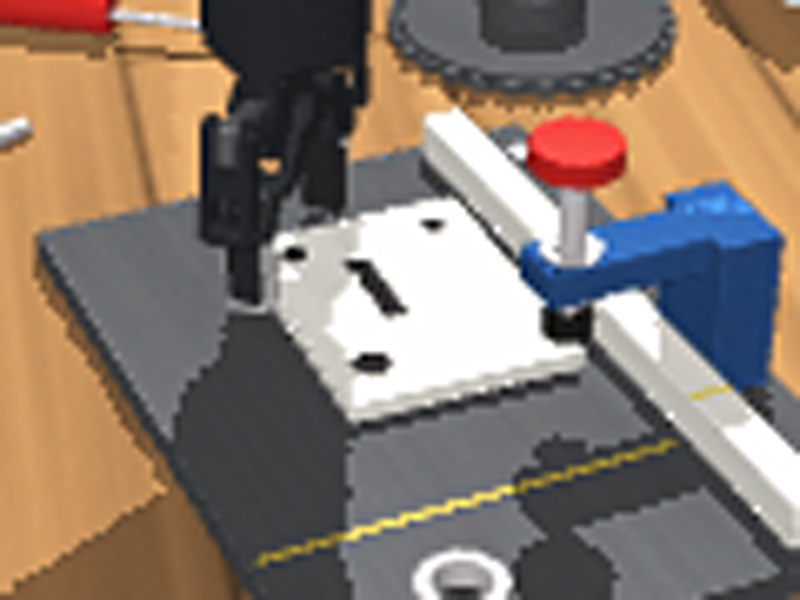

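>>> jog_arm --dr '[[0,0,0],[0,0,0],[0,0,0],[0,0,0],[0,0,0],[0,0,0],[0,0,0],[0,0,0],[0,0,0],[0,0,0]]' --slide '[[-0.001,-0.001,0],[-0.001,-0.001,0],[-0.001,-0.001,0],[-0.0005,-0.0005,0],[-0.0005,-0.0005,0],[-0.0005,-0.0005,0],[-0.0005,-0.0005,0],[0,0,0],[0,0,0],[0,0,0]]' --gripper '[1,1,1,1,1,1,1,1,1,1]'

```text
time_s: 9.35
position: [0.4872, 0.1261, 0.0169]
tool_rot: [[-0.516, -0.857, 0.0], [-0.857, 0.516, 0.0], [-0.0, -0.0, -1.0]]
ft_force: [-1.1, -0.1, -0.3]
grip_width: 0.0853
```

```bash
python3 g.py -18 107 16.8
```

```text
t 9.35 now jig [-20.09766152 107.10174363] z 0.016857447348478417 f [-1.08 -0.06 -0.34] slide mm [-1.4 -1.6  0.1] yaw err deg 0.23675586228767997
```

>>> jog_arm --dr '[[0,0,0],[0,0,0],[0,0,0],[0,0,0],[0,0,0],[0,0,0],[0,0,0],[0,0,0],[0,0,0],[0,0,0]]' --slide '[[-0.0003,-0.0003,0],[-0.0003,-0.0003,0],[-0.0003,-0.0003,0],[-0.0003,-0.0003,0],[-0.0003,-0.0003,0],[0,0,0],[0,0,0],[0,0,0],[0,0,0],[0,0,0]]' --gripper '[1,1,1,1,1,1,1,1,1,1]'

```text
time_s: 10.35
position: [0.489, 0.1266, 0.0168]
tool_rot: [[-0.516, -0.857, -0.0], [-0.857, 0.516, 0.0], [0.0, 0.0, -1.0]]
ft_force: [-3.8, -1.5, 0.9]
grip_width: 0.0855
```

```bash
python3 g.py -18 107 16.8; python3 - <<'E'
from rig import viewer
import cv2,numpy as np
b=np.array(viewer.get_image("side")["pixels"])[150:240,210:330]
cv2.imwrite("pics/a5.png",cv2.resize(b,(800,600),interpolation=2))
E
```

```text
t 10.35 now jig [-18.16743628 107.15102911] z 0.01678919642897657 f [-3.84 -1.49  0.86] slide mm [-0.  -0.2 -0. ] yaw err deg 0.2323357075836725
```

View pics/a5.png

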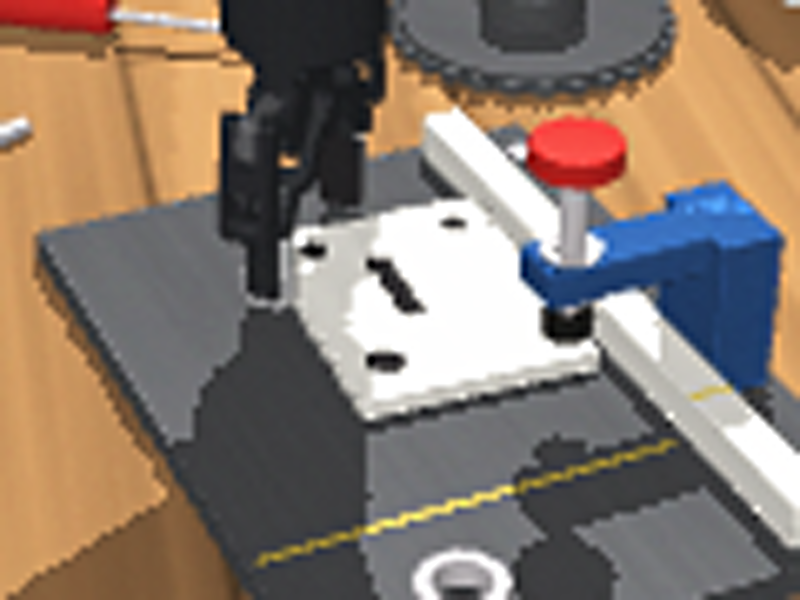

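>>> jog_arm --dr '[[0,0,0],[0,0,0],[0,0,0],[0,0,0],[0,0,0],[0,0,0],[0,0,0],[0,0,0],[0,0,0],[0,0,0]]' --slide '[[-0.0002,-0.0002,0],[-0.0002,-0.0002,0],[-0.0002,-0.0002,0],[-0.0002,-0.0002,0],[-0.0002,-0.0002,0],[0,0,0],[0,0,0],[0,0,0],[0,0,0],[0,0,0]]' --gripper '[1,1,1,1,1,1,1,1,1,1]'

```text
time_s: 11.4
position: [0.4896, 0.1268, 0.0166]
tool_rot: [[-0.516, -0.857, -0.002], [-0.857, 0.516, -0.0], [0.002, 0.002, -1.0]]
ft_force: [-6.0, -3.0, 2.1]
grip_width: 0.0856
```

```bash
python3 g.py -18 107 16.8; python3 - <<'E'
from rig import viewer
import cv2,numpy as np
b=np.array(viewer.get_image("side")["pixels"])[160:220,250:330]
cv2.imwrite("pics/a6.png",cv2.resize(b,(800,600),interpolation=2))
E
```

```text
t 11.4 now jig [-17.60664557 107.19146304] z 0.01662860926286526 f [-5.99 -2.96  2.13] slide mm [ 0.4  0.1 -0.2] yaw err deg 0.2286057705335054
```

View pics/a6.png

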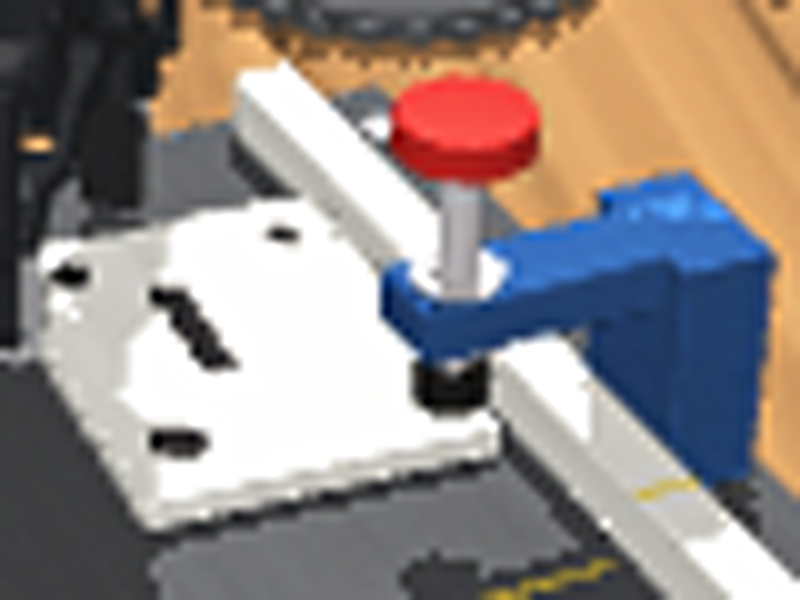

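```bash
python3 - <<'E'
from g import *
js=np.array([0.5318,0.026,0.2368])
P=[("side",(-.055,.07),.025,(45,243)),("side",(.055,-.07),.025,(499,432)),("side",(-.055,-.07),.025,(148,522))]
p,r=fit([(n,l,z,nat(n,uv,(250,160),10)) for n,l,z,uv in P],(.5,0,.2)); print(p,r.round(2).tolist(),loc(js,p)*1e3,np.degrees(p[2]-js[2]),loc(j,p)*1e3)
for pt in((70,0,15),(70,170,15),(70,170,37),(70,-170,37),(70,-90,15)):
  X=W(j,(pt[0]/1e3,pt[1]/1e3),pt[2]/1e3);print(pt,((proj("side",X)[0]-[250,160]+.5)*10-.5).round())
E
```

```text
[0.5386097  0.06824477 0.06734569] [[-1.14, 0.33], [1.51, 1.52], [-0.46, -1.98]] [16.53000402 39.46836628] -9.709016823439935 [16.17799929 38.67031603]
(70, 0, 15) [482. 395.]
(70, 170, 15) [239. 132.]
(70, 170, 37) [240.  75.]
(70, -170, 37) [800. 664.]
(70, -90, 15) [636. 562.]
```

The plate's leading corner, bottom at (499,455), is still some mm off the fence, whose foot would be at about (537,455). The trailing corner, about (310,200), touches. Finger A bears too near the trailing end, so I'll back off, shift 11 mm toward -y and push again closer to the plate's middle.

>>> jog_arm --dr '[[0,0,0],[0,0,0],[0,0,0],[0,0,0],[0,0,0],[0,0,0],[0,0,0],[0,0,0],[0,0,0],[0,0,0]]' --slide '[[0.002,0.002,0],[0.002,0.002,0],[0.002,-0.002,0],[0.002,-0.002,0],[0.002,-0.002,0],[0.002,-0.002,0],[0,0,0],[0,0,0],[0,0,0],[0,0,0]]' --gripper '[1,1,1,1,1,1,1,1,1,1]'

```text
time_s: 12.45
position: [0.4877, 0.1147, 0.0168]
tool_rot: [[-0.516, -0.857, -0.0], [-0.857, 0.516, 0.0], [0.0, 0.0, -1.0]]
ft_force: [-0.0, -0.5, -0.9]
grip_width: 0.0855
```

```bash
python3 g.py -18 107 16.8; python3 - <<'E'
from rig import viewer
import cv2,numpy as np
b=np.array(viewer.get_image("side")["pixels"])[150:240,210:330]
cv2.imwrite("pics/a7.png",cv2.resize(b,(800,600),interpolation=2))
E
```

```text
t 12.45 now jig [-22.24804145  95.90261716] z 0.016831342071018038 f [-0.   -0.51 -0.93] slide mm [-10.9   4.8   0. ] yaw err deg 0.2444678247732952
```

View pics/a7.png

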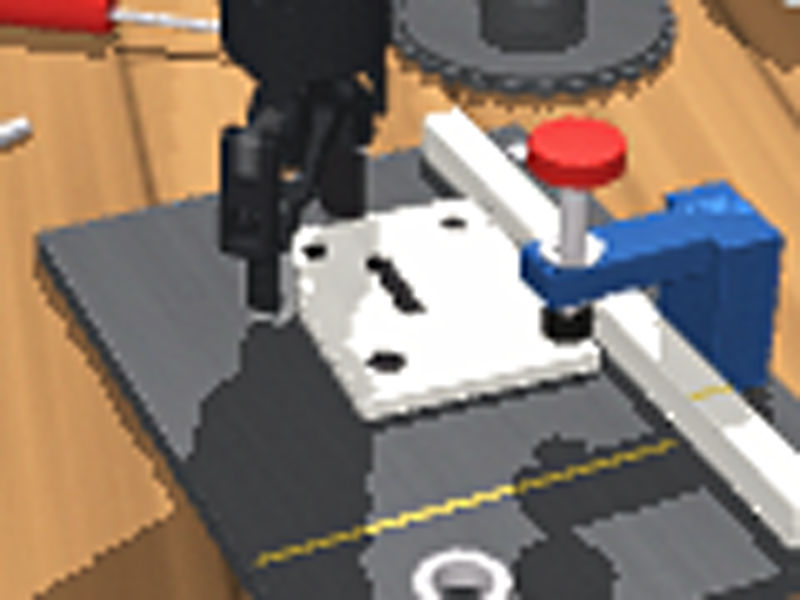

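>>> jog_arm --dr '[[0,0,0],[0,0,0],[0,0,0],[0,0,0],[0,0,0],[0,0,0],[0,0,0],[0,0,0],[0,0,0],[0,0,0]]' --slide '[[-0.001,-0.001,0],[-0.001,-0.001,0],[-0.001,-0.001,0],[-0.0003,-0.0003,0],[-0.0003,-0.0003,0],[-0.0003,-0.0003,0],[-0.0003,-0.0003,0],[-0.0003,-0.0003,0],[0,0,0],[0,0,0]]' --gripper '[1,1,1,1,1,1,1,1,1,1]'

```text
time_s: 13.5
position: [0.4918, 0.1158, 0.0164]
tool_rot: [[-0.516, -0.856, -0.005], [-0.856, 0.516, -0.001], [0.003, 0.004, -1.0]]
ft_force: [-8.2, -4.4, 4.8]
grip_width: 0.0853
```

```bash
python3 g.py -18 96 16.8
```

```text
t 13.5 now jig [-18.03656906  95.98597676] z 0.016432203621564234 f [-8.21 -4.36  4.76] slide mm [-0.  -0.  -0.4] yaw err deg 0.22478977650789034
```

```bash
python3 - <<'E'
from g import *
from rig import viewer
b=np.array(viewer.get_image("side")["pixels"])
np.save("s8.npy",b)
t=np.array(viewer.get_image("top")["pixels"]);np.save("t8.npy",t)
im=cv2.resize(b[160:220,250:330],(800,600),interpolation=2)
cv2.imwrite("pics/a8.png",im)
cv2.imwrite("pics/t8.png",cv2.resize(t[112:232,166:326],(800,600),interpolation=2))
E
```

```text
(no output)
```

View pics/a8.png

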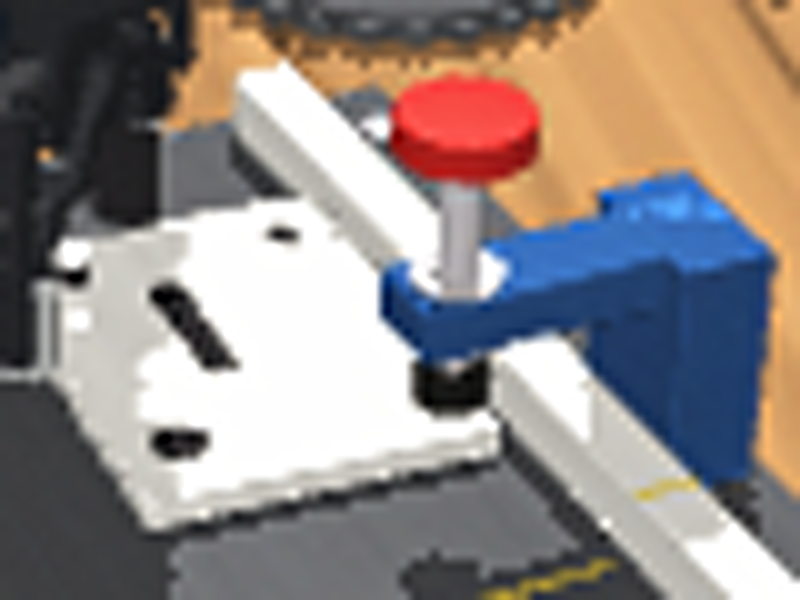

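View pics/t8.png

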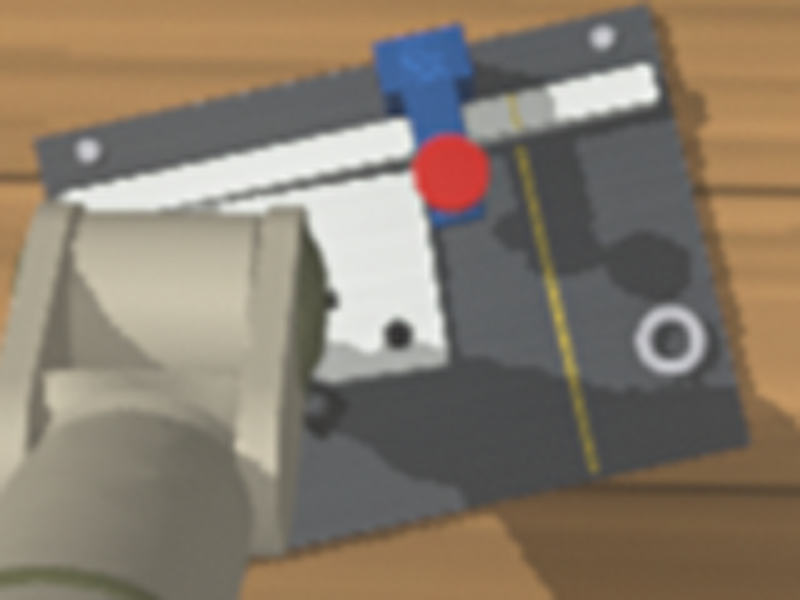

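Top picture: the plate's leading edge runs (418,172)-(450,360), against the line (520,148)-(594,472), so it is about 3° askew, trailing corner at the fence. One finger that also bears downward won't turn it. I'll lift off, turn the tool so both fingers lie along the fence, and push square with two fingers.

>>> jog_arm --dr '[[0,0,0],[0,0,0],[0,0,0],[0,0,0],[0,0,0],[0,0,0],[0,0,-0.13],[0,0,-0.13],[0,0,-0.13],[0,0,-0.13]]' --slide '[[0.003,0.003,0],[0.005,0.005,-0.002],[0.005,0.005,-0.01],[0.01,0.01,-0.015],[0.01,0.01,0],[0.01,0.01,0],[0,0,0],[0,0,0],[0,0,0],[0,0,0]]' --gripper '[1,1,1,1,1,1,1,1,1,1]'

```text
time_s: 14.6
position: [0.435, 0.1015, 0.0447]
tool_rot: [[-0.017, -1.0, 0.002], [-1.0, 0.017, 0.0], [-0.0, -0.002, -1.0]]
ft_force: [-0.4, 0.1, -0.1]
grip_width: 0.0851
```

```bash
python3 - <<'E'
from g import *
P=[("side",(.055,-.07),.025,(499,432),(250,160),10),("side",(-.055,-.07),.025,(148,520),(250,160),10),("top",(-.055,-.07),.025,(450,361),None,5)]
p,r=fit([(n,l,z,nat(n,uv,o,s)) for n,l,z,uv,o,s in P],(.5,0,.2)); print(p,r.round(2).tolist(),np.degrees(p[2]-j[2]),loc(j,p)*1e3)
E
python3 g.py -75 42 44;
```

```text
[0.53072913 0.07045893 0.18983026] [[0.52, -0.43], [0.27, -1.14], [0.7, 0.94]] -2.8234080249003197 [ 9.04602289 42.68788694]
t 14.6 now jig [-76.64265513  95.55895337] z 0.04465288744454821 f [-0.45  0.11 -0.14] slide mm [ 51.4 -15.1   0.7] yaw err deg 30.338413507506672
```

>>> jog_arm --dr '[[0,0,0],[0,0,0],[0,0,-0.128],[0,0,-0.128],[0,0,0],[0,0,0],[0,0,0],[0,0,0],[0,0,0],[0,0,0]]' --slide '[[0.026,-0.0075,0],[0.026,-0.0075,0],[0,0,0],[0,0,0],[0,0,0.01],[0,0,0.008],[0,0,0.005],[0,0,0.003],[0,0,0.001],[0,0,0]]' --gripper '[1,1,1,1,1,1,1,1,1,1]'

```text
time_s: 15.6
position: [0.4487, 0.0493, 0.0167]
tool_rot: [[0.231, -0.973, -0.0], [-0.973, -0.231, 0.0], [-0.0, 0.0, -1.0]]
ft_force: [-0.2, -0.6, -0.4]
grip_width: 0.0856
```

```bash
python3 g.py -51 40 17.5
```

```text
t 15.6 now jig [-75.63042373  41.52552209] z 0.016707750803114173 f [-0.22 -0.58 -0.41] slide mm [  1.4 -24.6  -0.8] yaw err deg 44.673537977437334
```

>>> jog_arm --dr '[[0,0,-0.0057],[0,0,0],[0,0,0],[0,0,0],[0,0,0],[0,0,0],[0,0,0],[0,0,0],[0,0,0],[0,0,0]]' --slide '[[0,0,-0.001],[0,-0.004,0],[0,-0.003,0],[0,-0.003,0],[0,-0.002,0],[0,-0.002,0],[0,-0.002,0],[0,-0.002,0],[0,-0.002,0],[0,0,0]]' --gripper '[1,1,1,1,1,1,1,1,1,1]'

```text
time_s: 16.6
position: [0.4683, 0.054, 0.0178]
tool_rot: [[0.237, -0.971, -0.0], [-0.971, -0.237, -0.0], [-0.0, 0.0, -1.0]]
ft_force: [-0.5, 0.6, 0.3]
grip_width: 0.0854
```

>>> jog_arm --dr '[[0,0,0],[0,0,0],[0,0,0],[0,0,0],[0,0,0],[0,0,0],[0,0,0],[0,0,0],[0,0,0],[0,0,0]]' --slide '[[0,-0.0004,0],[0,-0.0004,0],[0,-0.0004,0],[0,-0.0004,0],[0,-0.0004,0],[0,0,0],[0,0,0],[0,0,0],[0,0,0],[0,0,0]]' --gripper '[1,1,1,1,1,1,1,1,1,1]'

```text
time_s: 17.6
position: [0.4702, 0.0545, 0.0178]
tool_rot: [[0.237, -0.971, 0.0], [-0.971, -0.237, 0.0], [-0.0, -0.0, -1.0]]
ft_force: [-0.6, -1.1, -0.9]
grip_width: 0.0856
```

```bash
python3 g.py -51 40 17.5;python3 - <<'E'
from g import *
from rig import viewer
print(observe()["wrist_torque"])
b=np.array(viewer.get_image("side")["pixels"])
cv2.imwrite("pics/a9.png",cv2.resize(b[150:240,210:330],(800,600),interpolation=2))
E
```

```text
t 17.6 now jig [-53.5878055   41.48487072] z 0.01783124587596439 f [-0.62 -1.14 -0.88] slide mm [ 1.5 -2.6  0.3] yaw err deg 45.02130969085833
[-0.09073019  0.13115644 -0.05056886]
```

View pics/a9.png

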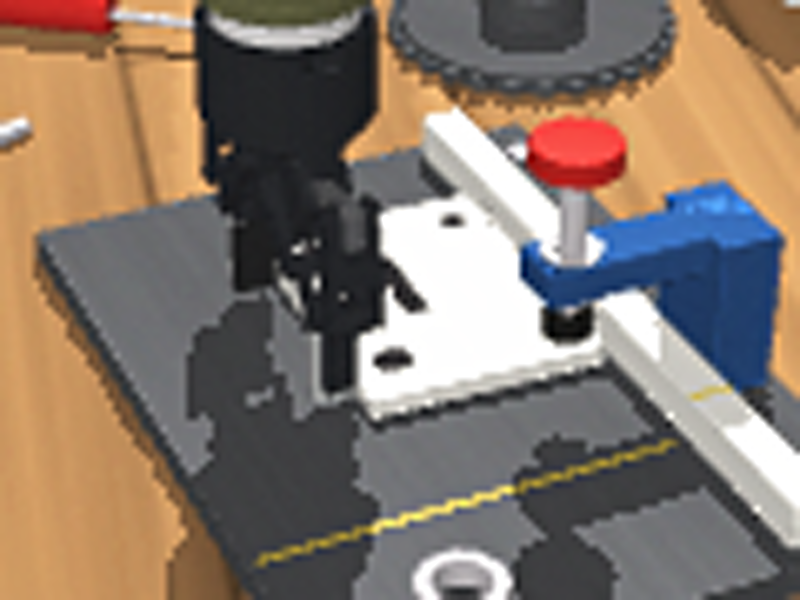

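>>> jog_arm --dr '[[0,0,0],[0,0,0],[0,0,0],[0,0,0],[0,0,0],[0,0,0],[0,0,0],[0,0,0],[0,0,0],[0,0,0]]' --slide '[[0,-0.0004,0],[0,-0.0004,0],[0,-0.0004,0],[0,-0.0004,0],[0,-0.0004,0],[0,-0.0002,0],[0,-0.0002,0],[0,0,0],[0,0,0],[0,0,0]]' --gripper '[1,1,1,1,1,1,1,1,1,1]'

```text
time_s: 18.65
position: [0.4725, 0.055, 0.0178]
tool_rot: [[0.237, -0.971, 0.0], [-0.971, -0.237, 0.0], [-0.0, -0.0, -1.0]]
ft_force: [-0.5, -1.3, -0.4]
grip_width: 0.0855
```

```bash
python3 g.py -51 40 17.5;python3 - <<'E'
from g import *
print(observe()["wrist_torque"])
E
```

```text
t 18.65 now jig [-51.18873484  41.47990048] z 0.01782979274918548 f [-0.54 -1.27 -0.42] slide mm [ 1.5 -0.2  0.3] yaw err deg 45.024895764143395
[-0.16428298  0.09735191 -0.07334665]
```

>>> jog_arm --dr '[[0,0,0],[0,0,0],[0,0,0],[0,0,0],[0,0,0],[0,0,0],[0,0,0],[0,0,0],[0,0,0],[0,0,0]]' --slide '[[0,-0.0003,0],[0,-0.0003,0],[0,-0.0003,0],[0,-0.0003,0],[0,-0.0003,0],[0,0,0],[0,0,0],[0,0,0],[0,0,0],[0,0,0]]' --gripper '[1,1,1,1,1,1,1,1,1,1]'

```text
time_s: 19.65
position: [0.474, 0.0554, 0.0178]
tool_rot: [[0.237, -0.971, 0.0], [-0.971, -0.237, 0.0], [-0.0, -0.0, -1.0]]
ft_force: [-0.8, -1.3, -1.3]
grip_width: 0.0852
```

```bash
python3 g.py -51 40 17.5;python3 - <<'E'
from g import *
print(observe()["wrist_torque"])
from rig import viewer
b=np.array(viewer.get_image("side")["pixels"])
cv2.imwrite("pics/a10.png",cv2.resize(b[160:220,250:330],(800,600),interpolation=2))
t=np.array(viewer.get_image("top")["pixels"])
cv2.imwrite("pics/t10.png",cv2.resize(t[127:217,206:326],(800,600),interpolation=2))
E
```

```text
t 19.65 now jig [-49.68263079  41.49576505] z 0.01784116829738477 f [-0.83 -1.27 -1.29] slide mm [1.5 1.3 0.3] yaw err deg 45.024211771279326
[-0.09223101  0.10066531 -0.07842065]
```

View pics/a10.png

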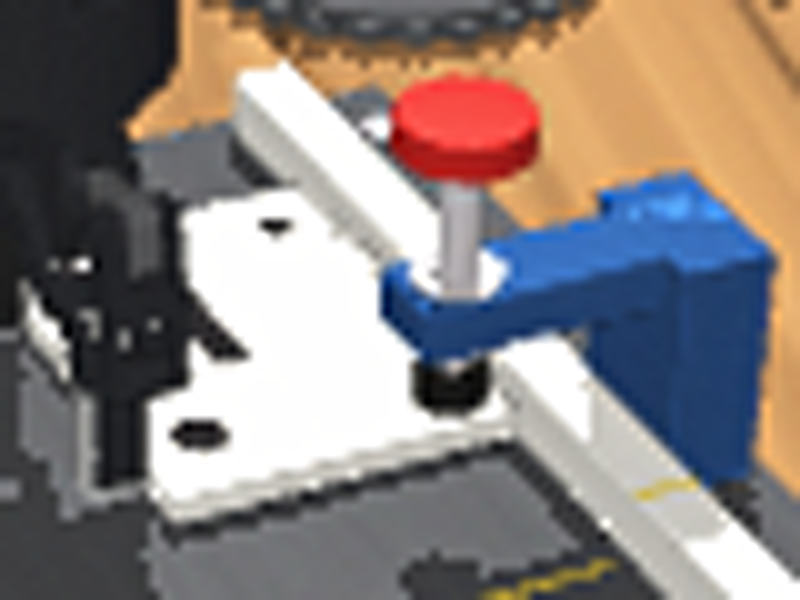

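View pics/t10.png

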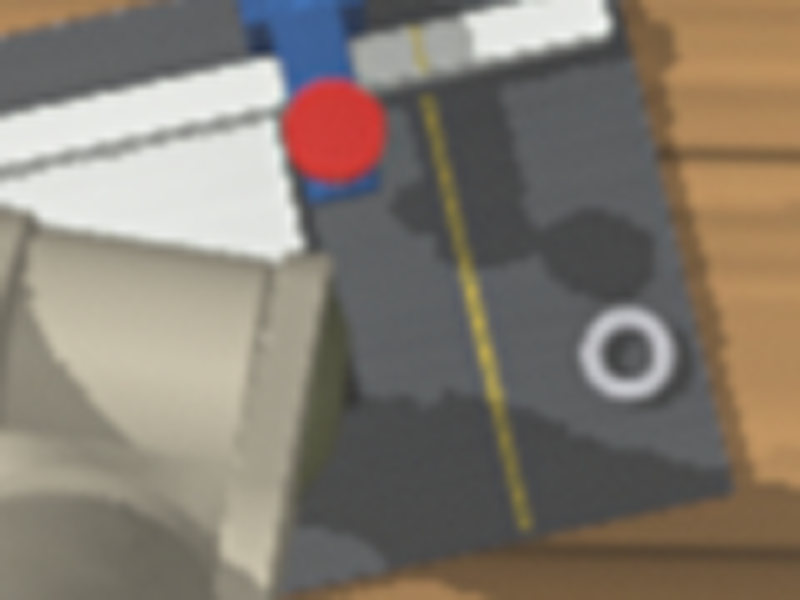

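Now nearly flush: a thin parallel dark seam along the fence, top (0,172)-(270,112), and the leading edge is parallel to the line. I'll push on until the force rises.

>>> jog_arm --dr '[[0,0,0],[0,0,0],[0,0,0],[0,0,0],[0,0,0],[0,0,0],[0,0,0],[0,0,0],[0,0,0],[0,0,0]]' --slide '[[0,-0.0003,0],[0,-0.0003,0],[0,-0.0003,0],[0,0,0],[0,0,0],[0,0,0],[0,0,0],[0,0,0],[0,0,0],[0,0,0]]' --gripper '[1,1,1,1,1,1,1,1,1,1]'

```text
time_s: 20.75
position: [0.4745, 0.0556, 0.0178]
tool_rot: [[0.237, -0.971, -0.001], [-0.971, -0.237, -0.0], [-0.0, 0.001, -1.0]]
ft_force: [-3.9, -3.2, 0.7]
grip_width: 0.0853
```

>>> jog_arm --dr '[[0,0,0],[0,0,0],[0,0,0],[0,0,0],[0,0,0],[0,0,0],[0,0,0],[0,0,0],[0,0,0],[0,0,0]]' --slide '[[0,-0.0003,0],[0,-0.0003,0],[0,-0.0002,0],[0,0,0],[0,0,0],[0,0,0],[0,0,0],[0,0,0],[0,0,0],[0,0,0]]' --gripper '[1,1,1,1,1,1,1,1,1,1]'

```text
time_s: 21.75
position: [0.4746, 0.0556, 0.0177]
tool_rot: [[0.237, -0.971, -0.002], [-0.971, -0.237, -0.0], [-0.0, 0.002, -1.0]]
ft_force: [-8.2, -5.5, 5.2]
grip_width: 0.0856
```

```bash
python3 g.py -51 40 17.5
```

```text
t 21.75 now jig [-49.03603621  41.55481776] z 0.017725272676701046 f [-8.16 -5.55  5.21] slide mm [1.6 2.  0.2] yaw err deg 45.030802137249424
```

The plate is flush at about 9 N. Now back to the corner cage for the slide.

>>> jog_arm --dr '[[0,0,0],[0,0,0],[0,0,0],[0,0,0],[0,0,0.131],[0,0,0.131],[0,0,0.131],[0,0,0.131],[0,0,0.131],[0,0,0.131]]' --slide '[[0,0.003,0],[0,0.009,0],[0,0,-0.028],[-0.03,0,0],[-0.03,0,0],[0,0,0],[0,0,0],[0,0,0],[0,0,0],[0,0,0]]' --gripper '[1,1,1,1,1,1,1,1,1,1]'

```text
time_s: 22.75
position: [0.4496, 0.1113, 0.0459]
tool_rot: [[-0.524, -0.852, 0.001], [-0.852, 0.524, 0.0], [-0.001, -0.001, -1.0]]
ft_force: [-0.6, 1.1, 0.5]
grip_width: 0.0855
```

```bash
python3 g.py -26 103 44;python3 - <<'E'
from g import *
from rig import viewer
b=np.array(viewer.get_image("side")["pixels"])
cv2.imwrite("pics/a11.png",cv2.resize(b[150:240,210:330],(800,600),interpolation=2))
t=np.array(viewer.get_image("top")["pixels"])
cv2.imwrite("pics/t11.png",cv2.resize(t[112:232,166:326],(800,600),interpolation=2))
E
```

```text
t 22.75 now jig [-60.06710347 101.5819403 ] z 0.0459011763808191 f [-0.61  1.08  0.49] slide mm [-25.2 -22.9   1.9] yaw err deg -0.3180172876901395
```

View pics/a11.png

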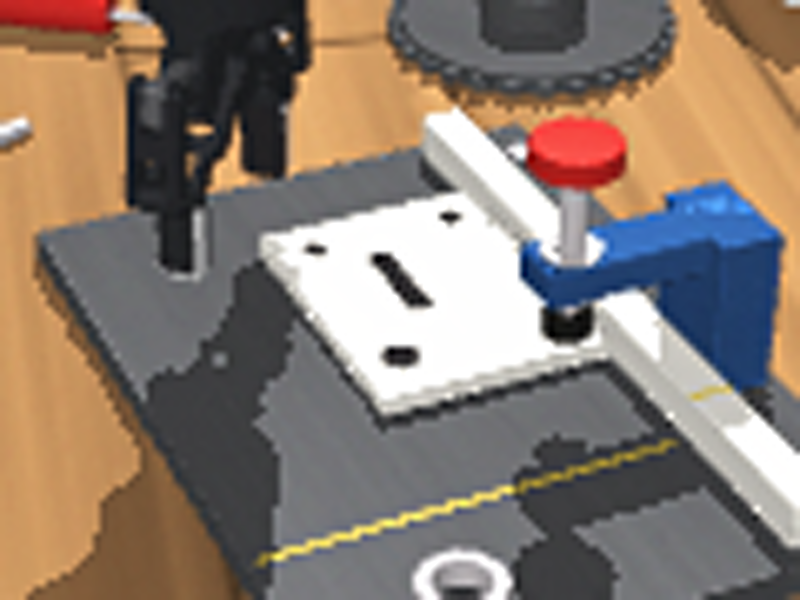

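View pics/t11.png

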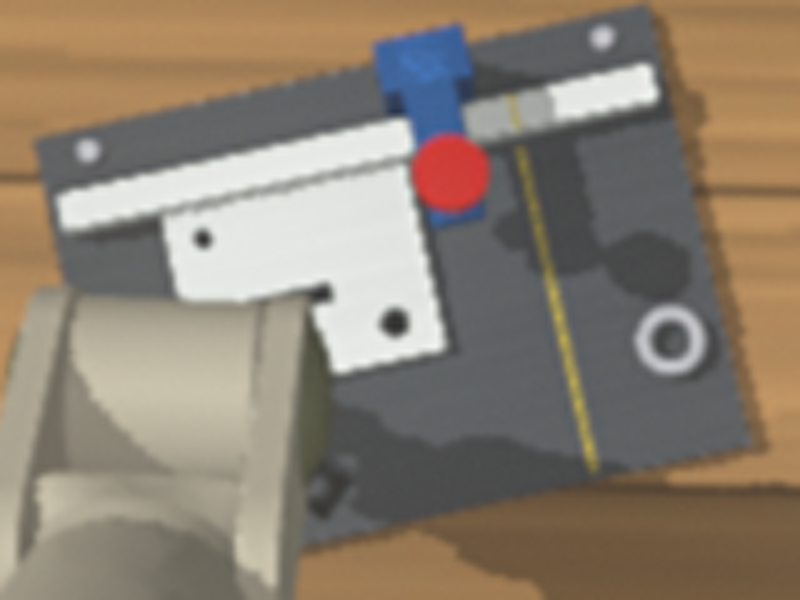

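Flush along its whole length. Top view: trailing corner (163,218), leading near corner (447,349); side corners (262,238), (385,403), (605,350). I'll fit its pose.

```bash
python3 - <<'E'
from g import *
s=20/3
P=[("side",(-.055,.07),.025,(262,238),(210,150),s),("side",(-.055,-.07),.025,(385,404),(210,150),s),("top",(-.055,-.07),.025,(447,349),None,5),("top",(.055,.07),.025,(163,219),None,5)]
for c in (("top",),("side",),("top","side")):
  p,r=fit([(n,l,z,nat(n,uv,o,s)) for n,l,z,uv,o,s in P if n in c],(.5,0,.2)); print(p,r.round(2).tolist(),np.degrees(p[2]-j[2]),loc(j,p)*1e3)
E
```

```text
[0.53467492 0.07587082 0.25235303] [[0.28, 0.13], [-0.28, -0.13]] 0.7588825700126545 [14.16128876 47.01129531]
[0.53516533 0.07297741 0.23097952] [[0.07, 0.3], [-0.06, -0.24]] -0.46572935150497907 [13.95247846 44.08405845]
[0.53484035 0.0754011  0.24755504] [[-0.38, 0.12], [0.17, -0.65], [0.38, 0.21], [-0.05, -0.33]] 0.4839781479987297 [14.21076153 46.51576464]
```

>>> jog_arm --dr '[[0,0,-0.0055],[0,0,0],[0,0,0],[0,0,0],[0,0,0],[0,0,0],[0,0,0],[0,0,0],[0,0,0],[0,0,0]]' --slide '[[0,0,0],[-0.0121,-0.0121,0],[-0.0121,-0.0121,0],[0,0,0.01],[0,0,0.01],[0,0,0.004],[0,0,0.003],[0,0,0.001],[0,0,0],[0,0,0]]' --gripper '[1,1,1,1,1,1,1,1,1,1]'

```text
time_s: 23.85
position: [0.483, 0.1195, 0.018]
tool_rot: [[-0.515, -0.857, 0.0], [-0.857, 0.515, -0.0], [-0.0, -0.0, -1.0]]
ft_force: [0.4, 0.3, -0.6]
grip_width: 0.0853
```

```bash
python3 g.py -18 101 18
```

```text
t 23.85 now jig [-25.76289004 101.61767511] z 0.018047352906393744 f [ 0.43  0.29 -0.63] slide mm [-5.  -6.   0.1] yaw err deg 0.31087683141467437
```

>>> jog_arm --dr '[[0,0,0],[0,0,0],[0,0,0],[0,0,0],[0,0,0],[0,0,0],[0,0,0],[0,0,0],[0,0,0],[0,0,0]]' --slide '[[-0.002,-0.002,0],[-0.002,-0.002,0],[-0.0005,-0.0005,0],[-0.0005,-0.0005,0],[-0.0003,-0.0003,0],[-0.0003,-0.0003,0],[-0.0003,-0.0003,0],[0,0,0],[0,0,0],[0,0,0]]' --gripper '[1,1,1,1,1,1,1,1,1,1]'

```text
time_s: 24.85
position: [0.491, 0.1215, 0.0178]
tool_rot: [[-0.515, -0.857, -0.0], [-0.857, 0.515, 0.0], [-0.0, 0.0, -1.0]]
ft_force: [0.1, -0.7, 0.6]
grip_width: 0.0854
```

>>> jog_arm --dr '[[0,0,0],[0,0,0],[0,0,0],[0,0,0],[0,0,0],[0,0,0],[0,0,0],[0,0,0],[0,0,0],[0,0,0]]' --slide '[[-0.0003,-0.0003,0],[-0.0003,-0.0003,0],[0,0,0],[0,0,0],[0,0,0],[0,0,0],[0,0,0],[0,0,0],[0,0,0],[0,0,0]]' --gripper '[1,1,1,1,1,1,1,1,1,1]'

```text
time_s: 25.85
position: [0.4918, 0.1217, 0.0178]
tool_rot: [[-0.515, -0.857, 0.0], [-0.857, 0.515, 0.0], [-0.0, -0.0, -1.0]]
ft_force: [0.3, 0.0, -0.1]
grip_width: 0.0857
```

```bash
python3 g.py -18 101 18
```

```text
t 25.85 now jig [-16.61735799 101.72490946] z 0.017845944330947484 f [ 0.27  0.03 -0.09] slide mm [ 1.5  0.5 -0.2] yaw err deg 0.30396826515396924
```

>>> jog_arm --dr '[[0,0,0],[0,0,0],[0,0,0],[0,0,0],[0,0,0],[0,0,0],[0,0,0],[0,0,0],[0,0,0],[0,0,0]]' --slide '[[-0.0003,-0.0003,0],[-0.0003,-0.0003,0],[-0.0003,-0.0003,0],[0,0,0],[0,0,0],[0,0,0],[0,0,0],[0,0,0],[0,0,0],[0,0,0]]' --gripper '[1,1,1,1,1,1,1,1,1,1]'

```text
time_s: 26.85
position: [0.493, 0.122, 0.0178]
tool_rot: [[-0.515, -0.857, -0.0], [-0.857, 0.515, -0.0], [0.0, 0.0, -1.0]]
ft_force: [-0.8, -0.8, -0.2]
grip_width: 0.0854
```

```bash
python3 g.py -18 101 18
```

```text
t 26.85 now jig [-15.43913726 101.7338371 ] z 0.017797049975547215 f [-0.79 -0.83 -0.2 ] slide mm [ 2.3  1.3 -0.2] yaw err deg 0.3036837120279756
```

>>> jog_arm --dr '[[0,0,0],[0,0,0],[0,0,0],[0,0,0],[0,0,0],[0,0,0],[0,0,0],[0,0,0],[0,0,0],[0,0,0]]' --slide '[[-0.0003,-0.0003,0],[-0.0003,-0.0003,0],[0,0,0],[0.0007,-0.0007,0],[0.0007,-0.0007,0],[0.0007,-0.0007,0],[0.0007,-0.0007,0],[0.0007,-0.0007,0],[0,0,0],[0,0,0]]' --gripper '[1,1,1,1,1,1,1,1,1,1]'

```text
time_s: 27.85
position: [0.4945, 0.1176, 0.0176]
tool_rot: [[-0.515, -0.857, -0.001], [-0.857, 0.515, 0.0], [0.0, 0.001, -1.0]]
ft_force: [-4.0, 0.7, -0.0]
grip_width: 0.0855
```

```bash
python3 g.py -18 101 18
```

```text
t 27.85 now jig [-15.00911313  97.11115555] z 0.017607951868140403 f [-4.    0.71 -0.03] slide mm [-0.7  4.9 -0.4] yaw err deg 0.2855569776693301
```

>>> jog_arm --dr '[[0,0,0],[0,0,0],[0,0,0],[0,0,0],[0,0,0],[0,0,0],[0,0,0],[0,0,0],[0,0,0],[0,0,0]]' --slide '[[0.0014,-0.0014,0],[0.0014,-0.0014,0],[0.0014,-0.0014,0],[0.0014,-0.0014,0],[0.0014,-0.0014,0],[0.0014,-0.0014,0],[0.0014,-0.0014,0],[0.0014,-0.0014,0],[0.0014,-0.0014,0],[0,0,0]]' --gripper '[1,1,1,1,1,1,1,1,1,1]'

```text
time_s: 28.85
position: [0.4987, 0.1003, 0.0176]
tool_rot: [[-0.515, -0.857, -0.002], [-0.857, 0.515, 0.001], [0.0, 0.002, -1.0]]
ft_force: [-4.9, 1.7, 0.9]
grip_width: 0.0856
```

```bash
python3 g.py -15 101 18;python3 - <<'E'
from g import *
from rig import viewer
b=np.array(viewer.get_image("side")["pixels"])
cv2.imwrite("pics/a12.png",cv2.resize(b[150:240,210:330],(800,600),interpolation=2))
E
```

```text
t 28.85 now jig [-15.01932064  79.26378187] z 0.017580605533442657 f [-4.89  1.69  0.88] slide mm [-15.5  15.3  -0.4] yaw err deg 0.2807557683825337
```

View pics/a12.png

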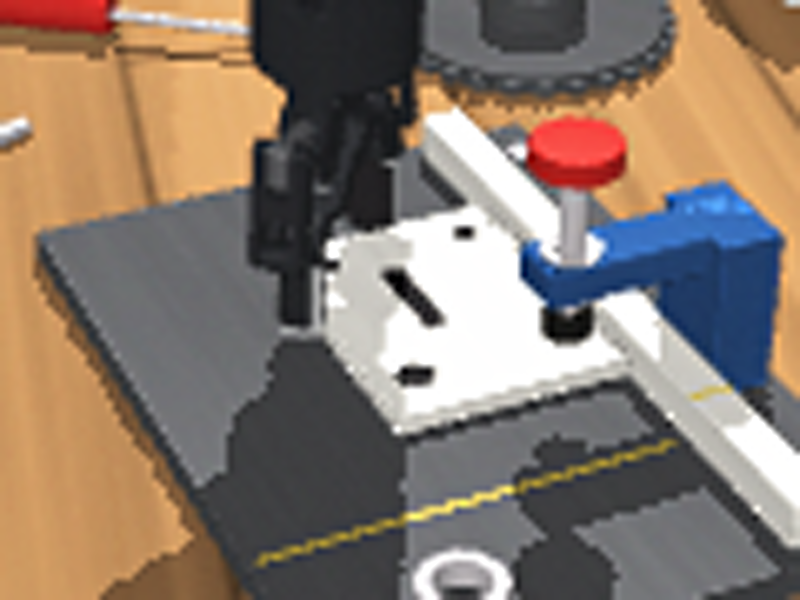

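>>> jog_arm --dr '[[0,0,0],[0,0,0],[0,0,0],[0,0,0],[0,0,0],[0,0,0],[0,0,0],[0,0,0],[0,0,0],[0,0,0]]' --slide '[[0.0014,-0.0014,0],[0.0014,-0.0014,0],[0.0014,-0.0014,0],[0.0014,-0.0014,0],[0.0014,-0.0014,0],[0.0014,-0.0014,0],[0.0014,-0.0014,0],[0.0014,-0.0014,0],[0.0014,-0.0014,0],[0.0014,-0.0014,0]]' --gripper '[1,1,1,1,1,1,1,1,1,1]'

```text
time_s: 29.9
position: [0.5033, 0.0813, 0.0176]
tool_rot: [[-0.515, -0.857, -0.002], [-0.857, 0.515, 0.001], [0.0, 0.002, -1.0]]
ft_force: [-5.3, 2.4, -0.0]
grip_width: 0.0856
```

```bash
python3 g.py -15 41 18
```

```text
t 29.9 now jig [-15.02819396  59.6907712 ] z 0.01755384207526821 f [-5.33  2.39 -0.02] slide mm [ 13.3 -13.2  -0.5] yaw err deg 0.29049907438093214
```

>>> jog_arm --dr '[[0,0,0],[0,0,0],[0,0,0],[0,0,0],[0,0,0],[0,0,0],[0,0,0],[0,0,0],[0,0,0],[0,0,0]]' --slide '[[0.0014,-0.0014,0],[0.0014,-0.0014,0],[0.0014,-0.0014,0],[0.0014,-0.0014,0],[0.0014,-0.0014,0],[0.0014,-0.0014,0],[0.0014,-0.0014,0],[0.0014,-0.0014,0],[0.0014,-0.0014,0],[0,0,0]]' --gripper '[1,1,1,1,1,1,1,1,1,1]'

```text
time_s: 30.9
position: [0.5076, 0.0639, 0.0175]
tool_rot: [[-0.515, -0.857, -0.002], [-0.857, 0.515, 0.001], [0.0, 0.002, -1.0]]
ft_force: [-6.2, 2.2, 1.2]
grip_width: 0.0852
```

```bash
python3 g.py -15 41 18;python3 - <<'E'
from g import *
from rig import viewer
b=np.array(viewer.get_image("side")["pixels"])
cv2.imwrite("pics/a13.png",cv2.resize(b[180:240,250:330],(800,600),interpolation=2))
t=np.array(viewer.get_image("top")["pixels"])
cv2.imwrite("pics/t13.png",cv2.resize(t[127:217,206:326],(800,600),interpolation=2))
E
```

```text
t 30.9 now jig [-15.0077935   41.79835645] z 0.017521587971591007 f [-6.24  2.17  1.17] slide mm [ 0.6 -0.6 -0.5] yaw err deg 0.2820501246857532
```

View pics/a13.png

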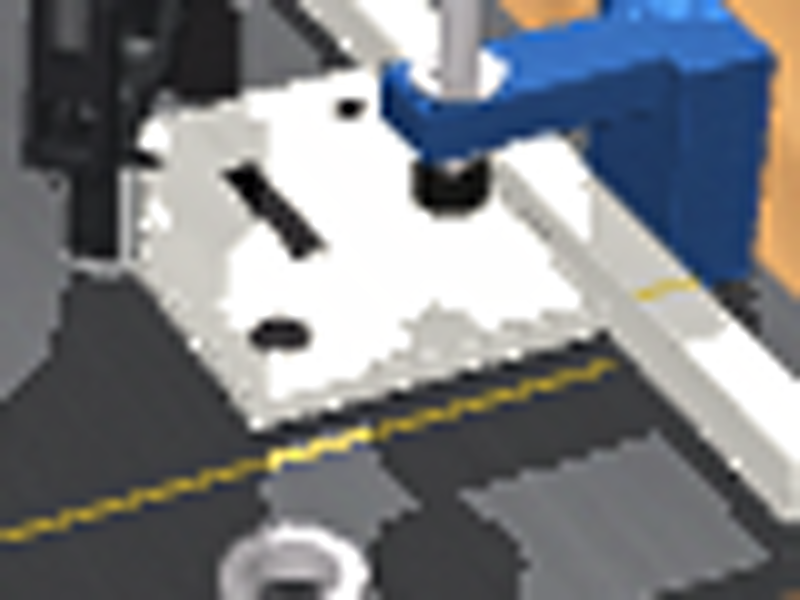

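View pics/t13.png

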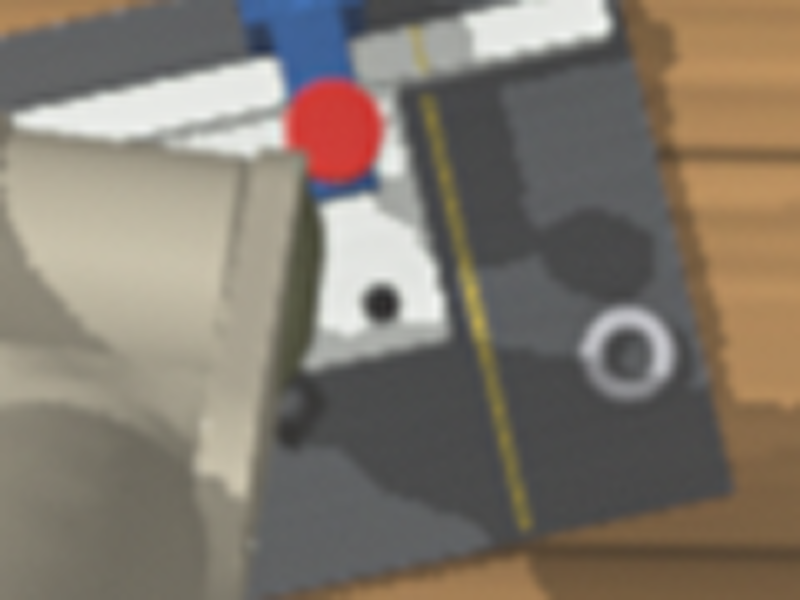

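```bash
cat >> h.py <<'E'
def J(n,uv,z,org,s):
    jj,_=pickle.load(open("fit.pkl","rb")); return (loc(jj,unproj(n,nat(n,uv,org,s),z))*1e3).round(1)
E
python3 - <<'E'
from h import *
o=(206,127);s=20/3
for uv in((450,341),(418,200),(402,95)): print("top plate",J("top",uv,.025,o,s))
for uv in((430,95),(454,200),(485,341),(526,530)): print("top line",J("top",uv,.015,o,s))
o=(250,180);s=10
for uv,z in(((252,432),.015),((600,335),.015),((430,384),.015)): print("side plate bottom",J("side",uv,z,o,s))
for uv in((275,461),(610,365),(440,420)): print("side line",J("side",uv,.015,o,s))
E
```

```text
top plate [-40.4 -74.7]
top plate [ 20.9 -74.8]
top plate [ 66.3 -78.1]
top line [ 65.5 -90.3]
top line [ 19.1 -90.2]
top line [-42.6 -89.6]
top line [-124.5  -88.6]
side plate bottom [-41.8 -75.2]
side plate bottom [ 67.1 -75.1]
side plate bottom [ 12.6 -75.8]
side line [-41.5 -89.1]
side line [ 62.6 -88.5]
side line [  7.5 -91.3]
```

The leading edge is at y = -75 and the line at -90 in both views, and the plate is square. About 14.5 mm to go, so I'll move 12 mm and look again.

>>> jog_arm --dr '[[0,0,0],[0,0,0],[0,0,0],[0,0,0],[0,0,0],[0,0,0],[0,0,0],[0,0,0],[0,0,0],[0,0,0]]' --slide '[[0.0014,-0.0014,0],[0.0014,-0.0014,0],[0.0014,-0.0014,0],[0.0014,-0.0014,0],[0.0014,-0.0014,0],[0.0007,-0.0007,0],[0.0007,-0.0007,0],[0,0,0],[0,0,0],[0,0,0]]' --gripper '[1,1,1,1,1,1,1,1,1,1]'

```text
time_s: 32.0
position: [0.5103, 0.0525, 0.0175]
tool_rot: [[-0.515, -0.857, -0.002], [-0.857, 0.515, 0.001], [0.001, 0.002, -1.0]]
ft_force: [-6.7, 2.2, 0.3]
grip_width: 0.0853
```

```bash
python3 g.py -15 27 18;python3 - <<'E'
from g import *
from rig import viewer
b=np.array(viewer.get_image("side")["pixels"])
cv2.imwrite("pics/a14.png",cv2.resize(b[190:238,262:326],(800,600),interpolation=2))
t=np.array(viewer.get_image("top")["pixels"])
cv2.imwrite("pics/t14.png",cv2.resize(t[132:192,246:326],(800,600),interpolation=2))
E
```

```text
t 32.0 now jig [-15.00708653  30.0677666 ] z 0.01752869145527757 f [-6.66  2.17  0.32] slide mm [ 2.2 -2.2 -0.5] yaw err deg 0.290169200984451
```

View pics/a14.png

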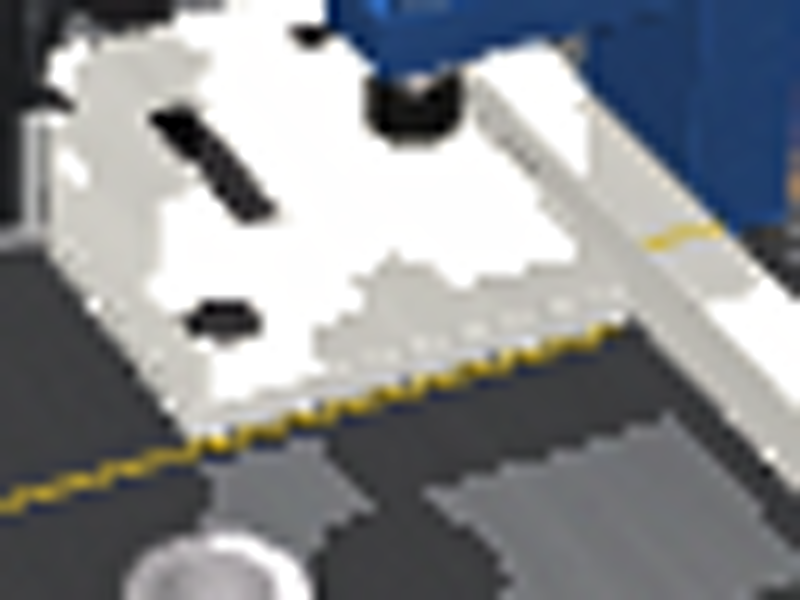

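View pics/t14.png

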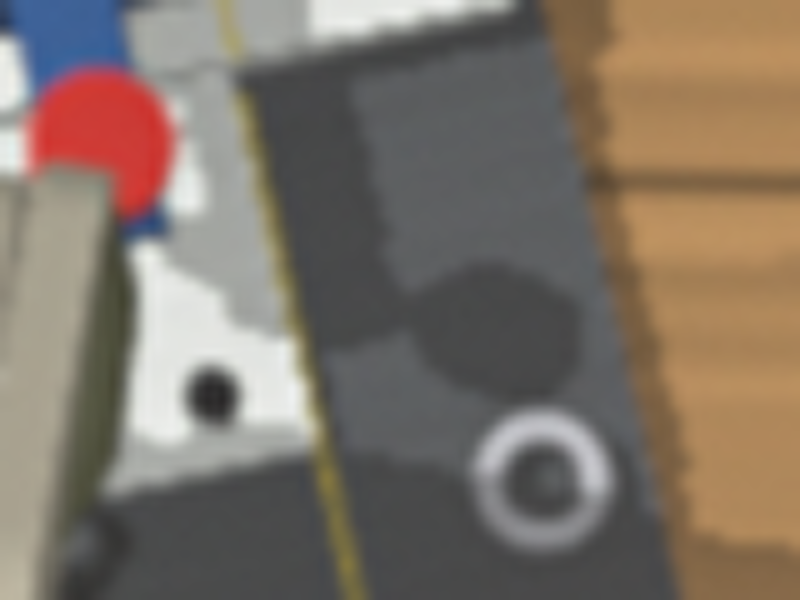

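```bash
python3 - <<'E'
from h import *
K,R,t=CAM["top"]; j,_=pickle.load(open("fit.pkl","rb"));C=-R.T@t;print("cam top jig",loc(j,C)*1e3,C)
# predicted pixel columns in crop for line edges & plate top edge / bottom edge at jig x=0, for leading y
def px(n,x,y,z,o,s): 
    return ((proj(n,W(j,(x/1e3,y/1e3),z))[0]-o+.5)*s-.5).round(1)
for x in(-35,0,30):
  print(x,"top line edges",px("top",x,-88.8,.015,(246,132),10),px("top",x,-91.2,.015,(246,132),10),"plate top y-87,-90",px("top",x,-87,.025,(246,132),10),px("top",x,-90,.025,(246,132),10))
  print(x,"side line edges",px("side",x,-88.8,.015,(262,190),12.5),px("side",x,-91.2,.015,(262,190),12.5),"bottom -87,-90",px("side",x,-87,.015,(262,190),12.5),px("side",x,-90,.015,(262,190),12.5),"top", px("side",x,-87,.025,(262,190),12.5))
import numpy as np
im=cv2.imread("pics/t14.png")
for r in(150,200,250,300,350,400): print(r,[tuple(int(v) for v in im[r,c]) for c in range(int(245+(r-80)*.23)-8,int(245+(r-80)*.23)+40,5)])
E
```

```text
cam top jig [-171.35213995  -13.40402912] [ 0.36874796 -0.02676195  1.28235628]
-35 top line edges [318.8 436.2] [327.1 434.4] plate top y-87,-90 [313.8 433.4] [324.2 431.1]
-35 side line edges [220.4 442.8] [225.3 449.2] bottom -87,-90 [216.8 438.1] [222.9 446. ] top [217.8 401.6]
0 top line edges [291.3 316.5] [299.6 314.6] plate top y-87,-90 [286.1 312.7] [296.5 310.4]
0 side line edges [364.3 402.3] [369.3 408.5] bottom -87,-90 [360.4 397.7] [366.8 405.4] top [362.3 361.4]
30 top line edges [267.8 214.3] [276.1 212.4] plate top y-87,-90 [262.4 209.8] [272.8 207.4]
30 side line edges [484.9 368.4] [490.2 374.5] bottom -87,-90 [481.  363.8] [487.5 371.4] top [483.5 327.7]
150 [(90, 126, 133), (73, 107, 113), (68, 93, 97), (66, 79, 82), (70, 74, 75), (71, 70, 69), (71, 70, 69), (72, 71, 69), (73, 72, 70), (73, 72, 71)]
200 [(95, 131, 138), (77, 113, 120), (70, 97, 102), (68, 82, 85), (71, 74, 75), (73, 70, 70), (75, 71, 71), (75, 72, 71), (74, 73, 72), (73, 73, 72)]
250 [(100, 136, 144), (83, 116, 125), (71, 94, 101), (71, 82, 85), (73, 73, 73), (74, 72, 71), (75, 72, 71), (75, 73, 72), (74, 74, 73), (75, 74, 73)]
300 [(107, 136, 141), (86, 115, 121), (71, 93, 97), (71, 81, 82), (72, 72, 71), (73, 71, 70), (75, 71, 70), (75, 73, 72), (74, 73, 73), (74, 73, 72)]
350 [(127, 156, 162), (92, 123, 129), (71, 94, 99), (69, 80, 81), (72, 74, 73), (80, 77, 77), (84, 80, 78), (84, 83, 81), (85, 84, 81), (84, 83, 81)]
400 [(126, 154, 159), (87, 116, 123), (70, 91, 96), (69, 79, 81), (78, 79, 79), (90, 86, 85), (96, 91, 89), (98, 95, 93), (99, 96, 93), (98, 95, 93)]
```

```bash
cat > frac.py <<'E'
from h import *
from rig import viewer
from scipy.ndimage import map_coordinates
j,_=pickle.load(open("fit.pkl","rb"))
for n in("top","side"):
    im=np.array(viewer.get_image(n)["pixels"]).astype(float); cv2.imwrite(f"pics/last_{n}.png",im)
    Y=im[...,2]-im[...,0]
    G=im.sum(2)/3
    ys=np.arange(-102,-78,.4)
    for x in(-110,-90,-70,-55,-30,-20,-10,0,10,20,40,50,55):
        uv=proj(n,W(j,np.c_[np.full(len(ys),x/1e3),ys/1e3],.015))
        # average over ±4mm in x
        v=np.mean([map_coordinates(Y,[ (q:=proj(n,W(j,np.c_[np.full(len(ys),(x+dx)/1e3),ys/1e3],.015)))[:,1],q[:,0]],order=1) for dx in np.linspace(-4,4,9)],axis=0)
        b=np.median(np.r_[v[:8]]); m=np.clip(v-b,0,None); m[m<4]=0
        print(n,x,"mass",round(m.sum()*.4),"centroid",round((m*ys).sum()/max(m.sum(),1),2),"peak",round(v.max()))
E
python3 frac.py; python3 -c "
import sys;sys.path.insert(0,'.')"
python3 - <<'E'
# same on initial image
import re
s=open('frac.py').read().replace('viewer.get_image(n)["pixels"]','d[n]["pixels"]').replace('pics/last_','pics/x_')
import os;os.chdir('.');import sys;sys.path.insert(0,'.');print("INIT");exec(s)
E
```

```text
top -110 mass 353 centroid -88.64 peak 54
top -90 mass 331 centroid -88.49 peak 50
top -70 mass 353 centroid -88.63 peak 54
top -55 mass 319 centroid -88.71 peak 47
top -30 mass 312 centroid -88.29 peak 36
top -20 mass 268 centroid -88.47 peak 31
top -10 mass 241 centroid -89.52 peak 35
top 0 mass 261 centroid -88.91 peak 37
top 10 mass 292 centroid -88.89 peak 41
top 20 mass 284 centroid -88.97 peak 40
top 40 mass 251 centroid -88.98 peak 36
top 50 mass 275 centroid -88.98 peak 40
top 55 mass 289 centroid -88.9 peak 40
side -110 mass 477 centroid -88.52 peak 87
side -90 mass 483 centroid -88.41 peak 87
side -70 mass 487 centroid -88.24 peak 88
side -55 mass 481 centroid -88.48 peak 86
side -30 mass 593 centroid -87.61 peak 79
side -20 mass 511 centroid -87.27 peak 71
side -10 mass 556 centroid -87.82 peak 85
side 0 mass 583 centroid -87.84 peak 88
side 10 mass 574 centroid -87.89 peak 90
side 20 mass 565 centroid -87.74 peak 88
side 40 mass 581 centroid -87.44 peak 91
side 50 mass 517 centroid -87.33 peak 77
side 55 mass 541 centroid -87.65 peak 79
INIT
top -110 mass 539 centroid -8
[... 578 characters left out ...]
k 118
side -70 mass 650 centroid -88.11 peak 115
side -55 mass 686 centroid -88.38 peak 116
side -30 mass 679 centroid -88.59 peak 109
side -20 mass 602 centroid -88.37 peak 102
side -10 mass 488 centroid -88.62 peak 87
side 0 mass 494 centroid -88.73 peak 85
side 10 mass 479 centroid -88.72 peak 87
side 20 mass 486 centroid -88.57 peak 85
side 40 mass 494 centroid -88.2 peak 87
side 50 mass 440 centroid -88.13 peak 72
side 55 mass 453 centroid -88.55 peak 76[ WARN:0@0.864] global loadsave.cpp:1063 imwrite_ Unsupported depth image for selected encoder is fallbacked to CV_8U.
[ WARN:0@0.416] global loadsave.cpp:1063 imwrite_ Unsupported depth image for selected encoder is fallbacked to CV_8U.
```

```bash
cat > edge.py <<'E'
from h import *
from scipy.ndimage import map_coordinates
j,_=pickle.load(open("fit.pkl","rb"))
for n,z in(("top",.025),("side",.015)):
    im=cv2.imread(f"pics/last_{n}.png").astype(float)
    ys=np.arange(-100,-78,.25)
    def prof(x,z): 
        f=lambda c:np.mean([map_coordinates(im[...,c],[(q:=proj(n,W(j,np.c_[np.full(len(ys),(x+dx)/1e3),ys/1e3],z)))[:,1],q[:,0]],order=1) for dx in np.linspace(-4,4,9)],axis=0)
        return f(0),f(1),f(2)
    for x in(-32,-24,-15,0,10,20,30,40,50):
        B,_,Rr=prof(x,z)
        lo=np.median(B[:16]); hi=np.median(B[-28:-8]) if n=="top" else np.median(B[-16:])
        k=np.where(B>(lo+hi)/2)[0]; 
        print(n,x,"lo/hi",round(lo),round(hi),"edge y",round(ys[k[0]],2))
    B,_,Rr=prof(10,z); print(np.c_[ys,B,Rr][::4].round(1).tolist())
E
python3 edge.py
```

```text
top -32 lo/hi 97 193 edge y -87.0
top -24 lo/hi 97 230 edge y -87.0
top -15 lo/hi 89 227 edge y -86.75
top 0 lo/hi 74 162 edge y -86.75
top 10 lo/hi 74 161 edge y -86.75
top 20 lo/hi 74 161 edge y -86.75
top 30 lo/hi 74 160 edge y -86.75
top 40 lo/hi 73 161 edge y -87.0
top 50 lo/hi 72 158 edge y -86.75
[[-100.0, 73.5, 71.7], [-99.0, 73.8, 71.7], [-98.0, 74.1, 71.6], [-97.0, 74.1, 71.3], [-96.0, 73.5, 71.2], [-95.0, 72.7, 71.5], [-94.0, 71.6, 73.9], [-93.0, 70.8, 79.7], [-92.0, 70.4, 87.3], [-91.0, 72.1, 98.7], [-90.0, 77.1, 112.2], [-89.0, 84.9, 125.9], [-88.0, 98.3, 138.5], [-87.0, 113.9, 148.8], [-86.0, 129.4, 157.2], [-85.0, 143.0, 162.0], [-84.0, 153.4, 164.2], [-83.0, 159.9, 164.9], [-82.0, 161.9, 164.4], [-81.0, 162.8, 163.9], [-80.0, 162.9, 163.4], [-79.0, 162.5, 163.3]]
side -32 lo/hi 121 195 edge y -85.0
side -24 lo/hi 122 194 edge y -85.0
side -15 lo/hi 94 195 edge y -85.25
side 0 lo/hi 65 189 edge y -85.75
side 10 lo/hi 64 190 edge y -85.5
side 20 lo/hi 64 192 edge y -85.75
side 30 lo/hi 64 190 edge y -85.25
side 40 lo/hi 63 191 edge y -86.0
side 50 lo/hi 63 186 edge y -85.5
[[-100.0, 64.3, 61.4], [-99.0, 64.3, 61.0], [-98.0, 64.2, 60.4], [-97.0, 64.2, 59.6], [-96.0, 64.0, 58.5], [-95.0, 63.7, 57.4], [-94.0, 62.5, 60.1], [-93.0, 59.9, 69.3], [-92.0, 56.2, 85.8], [-91.0, 52.2, 106.0], [-90.0, 51.1, 127.6], [-89.0, 55.8, 145.0], [-88.0, 69.3, 154.7], [-87.0, 92.4, 160.2], [-86.0, 118.5, 164.0], [-85.0, 146.6, 171.4], [-84.0, 169.6, 181.5], [-83.0, 182.3, 189.3], [-82.0, 187.4, 193.8], [-81.0, 189.5, 196.1], [-80.0, 190.3, 197.3], [-79.0, 192.1, 199.3]]
```

>>> jog_arm --dr '[[0,0,0],[0,0,0],[0,0,0],[0,0,0],[0,0,0],[0,0,0],[0,0,0],[0,0,0],[0,0,0],[0,0,0]]' --slide '[[0.0004,-0.0004,0],[0.0004,-0.0004,0],[0,0,0],[0,0,0],[0,0,0],[0,0,0],[0,0,0],[0,0,0],[0,0,0],[0,0,0]]' --gripper '[1,1,1,1,1,1,1,1,1,1]'

```text
time_s: 33.2
position: [0.5106, 0.0515, 0.0175]
tool_rot: [[-0.515, -0.857, -0.002], [-0.857, 0.515, 0.001], [0.0, 0.003, -1.0]]
ft_force: [-6.4, 2.2, 1.1]
grip_width: 0.0851
```

```bash
python3 g.py -15 27 18; python3 frac.py 2>/dev/null | awk '$2>=-10||$2==-70'; python3 edge.py | grep edge | awk '$2>=0'
```

```text
t 33.2 now jig [-14.98671386  29.02480822] z 0.01754204359044992 f [-6.36  2.21  1.05] slide mm [ 1.4 -1.4 -0.5] yaw err deg 0.2969416452730229
top -70 mass 356 centroid -88.66 peak 54
top -10 mass 169 centroid -89.56 peak 23
top 0 mass 201 centroid -89.01 peak 28
top 10 mass 193 centroid -89.34 peak 27
top 20 mass 174 centroid -89.39 peak 24
top 40 mass 183 centroid -89.09 peak 26
top 50 mass 200 centroid -89.25 peak 29
top 55 mass 195 centroid -89.04 peak 27
side -70 mass 492 centroid -88.25 peak 89
side -10 mass 558 centroid -87.84 peak 85
side 0 mass 591 centroid -87.86 peak 90
side 10 mass 581 centroid -87.79 peak 90
side 20 mass 585 centroid -87.67 peak 90
side 40 mass 590 centroid -87.44 peak 92
side 50 mass 495 centroid -87.4 peak 77
side 55 mass 555 centroid -87.57 peak 81
top 0 lo/hi 74 162 edge y -87.75
top 10 lo/hi 74 162 edge y -87.75
top 20 lo/hi 74 163 edge y -88.0
top 30 lo/hi 74 162 edge y -87.75
top 40 lo/hi 73 161 edge y -87.75
top 50 lo/hi 72 159 edge y -87.5
side 0 lo/hi 65 190 edge y -86.75
side 10 lo/hi 64 190 edge y -86.75
side 20 lo/hi 65 191 edge y -86.5
side 30 lo/hi 64 190 edge y -86.25
side 40 lo/hi 64 191 edge y -86.5
side 50 lo/hi 63 187 edge y -86.75
```

```bash
cat > fitedge.py <<'E'
from h import *
from scipy.ndimage import map_coordinates
from scipy.special import erf
j,_=pickle.load(open("fit.pkl","rb"))
ys=np.arange(-98,-80,.25)
S=lambda u,s:.5*(1+erf(u/s/np.sqrt(2)))
for n in("top","side"):
    im0=np.array(d[n]["pixels"]).astype(float); im1=cv2.imread(f"pics/last_{n}.png").astype(float)
    def prof(im,x,z=.015):
        return np.array([np.mean([map_coordinates(im[...,c],[(q:=proj(n,W(j,np.c_[np.full(len(ys),(x+dx)/1e3),ys/1e3],z)))[:,1],q[:,0]],order=1) for dx in np.linspace(-5,5,11)],axis=0) for c in(0,1,2)])
    for x in(5,12,20,40,48):
        a=prof(im0,x);b=prof(im1,x)
        def m0(p): 
            s,c=p[:2]; L=S(ys-c+1.2,s)-S(ys-c-1.2,s); return np.array([p[2+i]+(p[5+i]-p[2+i])*L for i in range(3)])
        r0=least_squares(lambda p:(m0(p)-a).ravel(),[1.2,-88.6,70,70,70,50,120,130]); s,c=r0.x[:2];base=r0.x[2:5];lin=r0.x[5:8]
        def m1(p):
            e=p[0];s1=p[4]; near=S(ys-(c-1.2),s1); ed=S(ys-e,s1)
            return np.array([base[i]+(lin[i]-base[i])*(near-(ed if e<c+1.2 else S(ys-c-1.2,s1)))+(p[1+i]-base[i])*ed for i in range(3)])
        best=min((least_squares(lambda p:(m1(p)-b).ravel(),[e0,190,190,190,s]) for e0 in(c-.5,c+.5,c+2)),key=lambda r:r.cost)
        e=best.x[0]
        if n=="top": # true edge is at z=.025: parallax
            cy=-13.4; e=cy+(e-cy)*(1.2824-.025)/(1.2824-.015)
        print(n,x,"sig",round(s,2),round(best.x[4],2),"line c",round(c,2),"edge",round(e,2),"edge-line",round(e-c,2),"cost",round(best.cost),round(r0.cost))
E
python3 fitedge.py
```

```text
top 5 sig 2.64 2.56 line c -88.55 edge -87.93 edge-line 0.62 cost 408 61
top 12 sig 2.74 2.61 line c -88.51 edge -87.97 edge-line 0.55 cost 433 22
top 20 sig 2.72 2.53 line c -88.61 edge -88.15 edge-line 0.46 cost 333 23
top 40 sig 2.61 2.54 line c -88.52 edge -88.17 edge-line 0.34 cost 800 228
top 48 sig 2.64 2.56 line c -88.65 edge -88.01 edge-line 0.64 cost 278 203
side 5 sig 2.21 2.0 line c -88.55 edge -86.87 edge-line 1.68 cost 1698 76
side 12 sig 2.22 1.98 line c -88.49 edge -86.79 edge-line 1.7 cost 2035 74
side 20 sig 2.25 2.05 line c -88.47 edge -86.85 edge-line 1.62 cost 710 82
side 40 sig 2.13 1.98 line c -88.39 edge -87.02 edge-line 1.37 cost 496 470
side 48 sig 2.28 1.94 line c -88.34 edge -87.42 edge-line 0.92 cost 1391 157
```

Remaining gap to the line's middle: 0.5 mm by the top view, 1.5 mm by the side view. I'll move 0.8 mm more.

>>> jog_arm --dr '[[0,0,0],[0,0,0],[0,0,0],[0,0,0],[0,0,0],[0,0,0],[0,0,0],[0,0,0],[0,0,0],[0,0,0]]' --slide '[[0.0003,-0.0003,0],[0.0003,-0.0003,0],[0,0,0],[0,0,0],[0,0,0],[0,0,0],[0,0,0],[0,0,0],[0,0,0],[0,0,0]]' --gripper '[1,1,1,1,1,1,1,1,1,1]'

```text
time_s: 34.3
position: [0.5108, 0.0507, 0.0175]
tool_rot: [[-0.515, -0.857, -0.003], [-0.857, 0.515, 0.001], [0.0, 0.003, -1.0]]
ft_force: [-6.3, 2.7, 0.3]
grip_width: 0.0853
```

```bash
python3 g.py -15 27 18; python3 frac.py 2>/dev/null | awk '$2>=-10||$2==-70'|grep top; python3 fitedge.py
```

```text
t 34.3 now jig [-15.02259469  28.19395312] z 0.017503254051942252 f [-6.27  2.69  0.31] slide mm [ 0.8 -0.9 -0.5] yaw err deg 0.29335918625505997
top -70 mass 357 centroid -88.66 peak 54
top -10 mass 113 centroid -89.78 peak 15
top 0 mass 96 centroid -89.41 peak 12
top 10 mass 82 centroid -89.66 peak 10
top 20 mass 84 centroid -89.34 peak 11
top 40 mass 98 centroid -89.24 peak 13
top 50 mass 75 centroid -89.63 peak 11
top 55 mass 99 centroid -88.97 peak 12
top 5 sig 2.64 2.54 line c -88.55 edge -88.79 edge-line -0.24 cost 700 61
top 12 sig 2.74 2.59 line c -88.51 edge -88.82 edge-line -0.31 cost 1443 22
top 20 sig 2.72 2.53 line c -88.61 edge -88.81 edge-line -0.2 cost 593 23
top 40 sig 2.61 2.54 line c -88.52 edge -88.87 edge-line -0.35 cost 1201 228
top 48 sig 2.64 2.49 line c -88.65 edge -88.93 edge-line -0.28 cost 701 203
side 5 sig 2.21 2.12 line c -88.55 edge -87.71 edge-line 0.84 cost 739 76
side 12 sig 2.22 1.87 line c -88.49 edge -88.07 edge-line 0.43 cost 617 74
side 20 sig 2.25 2.06 line c -88.47 edge -88.01 edge-line 0.46 cost 2290 82
side 40 sig 2.13 1.94 line c -88.39 edge -88.04 edge-line 0.35 cost 1554 470
side 48 sig 2.28 1.9 line c -88.34 edge -87.92 edge-line 0.41 cost 410 157
```

Both views now put the edge on the line's middle: top -0.3 mm, side +0.4 mm. I'll release the trailing finger first, then the long-edge finger, then lift.

>>> jog_arm --dr '[[0,0,0],[0,0,0],[0,0,0],[0,0,0],[0,0,0],[0,0,0],[0,0,0],[0,0,0],[0,0,0],[0,0,0]]' --slide '[[-0.0003,0.0003,0],[-0.0003,0.0003,0],[0.0004,0.0004,0],[0.0005,0.0005,0],[0.001,0.001,0],[0.002,0.002,0],[0.001,0.009,0],[0,0.01,0],[0,0,-0.01],[0,0,-0.02]]' --gripper '[1,1,1,1,1,1,1,1,1,1]'

```text
time_s: 35.4
position: [0.4887, 0.0589, 0.0479]
tool_rot: [[-0.515, -0.857, -0.002], [-0.857, 0.515, 0.0], [0.001, 0.002, -1.0]]
ft_force: [-0.6, 0.4, 0.5]
grip_width: 0.0859
```

```bash
python3 g.py -40 55 200; python3 frac.py 2>/dev/null | awk '$2>=-10||$2==-70'|grep top; python3 fitedge.py; python3 - <<'E'
import cv2
b=cv2.imread("pics/last_side.png");cv2.imwrite("pics/a15.png",cv2.resize(b[165:240,245:345],(800,600),interpolation=2))
b=cv2.imread("pics/last_top.png");cv2.imwrite("pics/t15.png",cv2.resize(b[117:207,196:316],(800,600),interpolation=2))
E
```

```text
t 35.4 now jig [-34.55783216  41.43961899] z 0.047946930823162925 f [-0.55  0.42  0.52] slide mm [  -5.7   13.7 -152. ] yaw err deg 0.3314306954574988
top -70 mass 366 centroid -88.62 peak 55
top -10 mass 89 centroid -89.79 peak 11
top 0 mass 52 centroid -88.84 peak 5
top 10 mass 41 centroid -89.65 peak 6
top 20 mass 61 centroid -89.46 peak 8
top 40 mass 40 centroid -89.6 peak 6
top 50 mass 39 centroid -89.4 peak 7
top 55 mass 85 centroid -88.95 peak 11
top 5 sig 2.64 2.64 line c -88.55 edge -89.24 edge-line -0.69 cost 1553 61
top 12 sig 2.74 2.65 line c -88.51 edge -89.0 edge-line -0.49 cost 1103 22
top 20 sig 2.72 2.78 line c -88.61 edge -89.02 edge-line -0.41 cost 1295 23
top 40 sig 2.61 2.55 line c -88.52 edge -89.24 edge-line -0.72 cost 1514 228
top 48 sig 2.64 2.46 line c -88.65 edge -89.17 edge-line -0.52 cost 753 203
side 5 sig 2.21 1.91 line c -88.55 edge -88.17 edge-line 0.38 cost 1421 76
side 12 sig 2.22 1.81 line c -88.49 edge -88.18 edge-line 0.32 cost 2396 74
side 20 sig 2.25 2.02 line c -88.47 edge -88.06 edge-line 0.41 cost 1557 82
side 40 sig 2.13 1.91 line c -88.39 edge -88.08 edge-line 0.31 cost 1199 470
side 48 sig 2.28 1.85 line c -88.34 edge -87.97 edge-line 0.36 cost 429 157
```

View pics/a15.png

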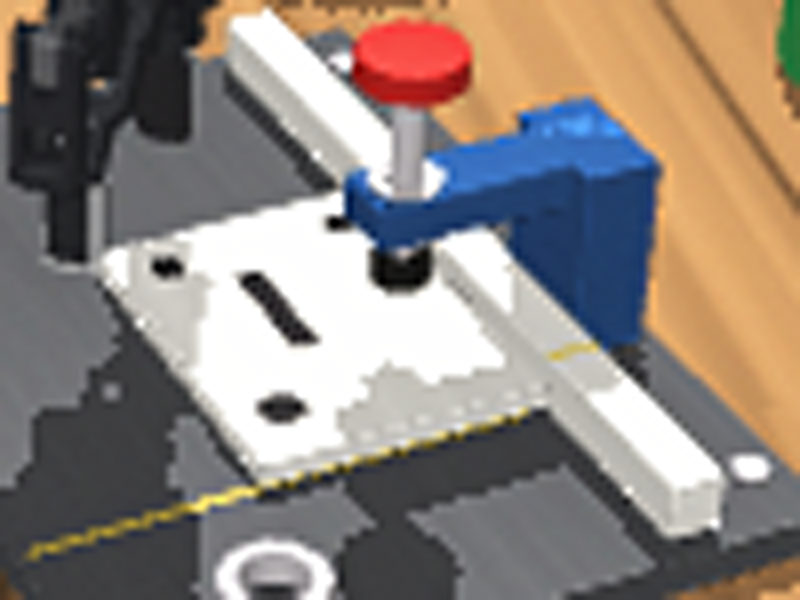

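View pics/t15.png

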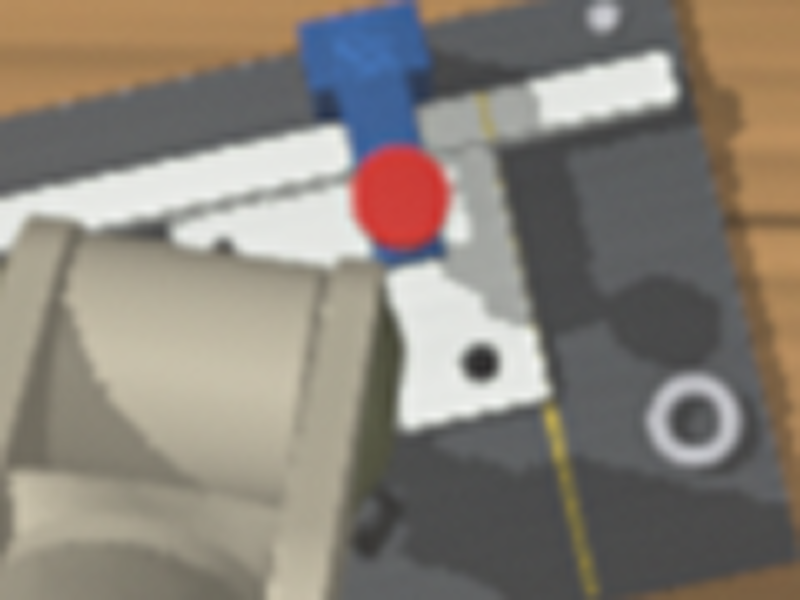

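Plate stays flush, top seam (170,218)-(350,180), with its leading edge on the line (505,170)-(548,400). Now rise, shut the gripper and go above the knob.

>>> jog_arm --dr '[[0,0,0],[0,0,0],[0,0,0],[0,0,0],[0,0,0],[0,0,0],[0,0,0],[0,0,0],[0,0,0],[0,0,0]]' --slide '[[0,0,-0.04],[0,0,-0.04],[0,0,-0.04],[0,0,-0.03],[0.003,-0.028,0],[0.003,-0.028,0],[0.003,-0.028,0],[0.002,-0.027,0],[0,0,0],[0,0,0]]' --gripper '[1,-1,-1,-1,-1,-1,-1,-1,-1,-1]' --force 20

```text
time_s: 36.5
position: [0.5787, -0.008, 0.1973]
tool_rot: [[-0.515, -0.857, -0.001], [-0.857, 0.515, 0.0], [0.0, 0.001, -1.0]]
ft_force: [-0.9, -0.3, -0.7]
grip_width: 0.0001
```

```bash
python3 g.py 36 -44.5 165; python3 - <<'E'
from rig import observe,viewer
import cv2,numpy as np
print(observe()["grip_width"])
b=np.array(viewer.get_image("side")["pixels"]);cv2.imwrite("pics/a16.png",cv2.resize(b[105:225,225:385],(800,600),interpolation=2))
E
```

```text
t 36.5 now jig [ 37.04821753 -44.88836076] z 0.1972635465277994 f [-0.86 -0.25 -0.73] slide mm [ 0.5  1.  32.3] yaw err deg 0.2779113252292973
6.351272023831289e-05
```

View pics/a16.png

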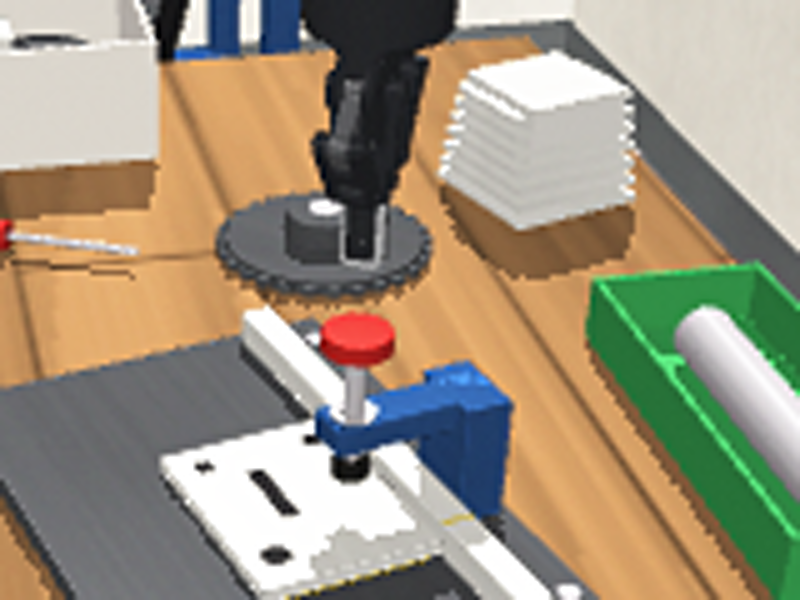

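The shut tips (365,262) stand above the knob (357,330). Lowering.

>>> jog_arm --dr '[[0,0,0],[0,0,0],[0,0,0],[0,0,0],[0,0,0],[0,0,0],[0,0,0],[0,0,0],[0,0,0],[0,0,0]]' --slide '[[0.0005,0.001,0.01],[0,0,0.01],[0,0,0.007],[0,0,0.004],[0,0,0.002],[0,0,0.001],[0,0,0.001],[0,0,0.001],[0,0,0.001],[0,0,0]]' --gripper '[-1,-1,-1,-1,-1,-1,-1,-1,-1,-1]'

```text
time_s: 37.55
position: [0.5778, -0.0079, 0.1608]
tool_rot: [[-0.515, -0.857, -0.0], [-0.857, 0.515, 0.0], [-0.0, 0.0, -1.0]]
ft_force: [-0.6, 0.3, -0.0]
grip_width: 0.0
```

>>> jog_arm --dr '[[0,0,0],[0,0,0],[0,0,0],[0,0,0],[0,0,0],[0,0,0],[0,0,0],[0,0,0],[0,0,0],[0,0,0]]' --slide '[[0,0,0.0006],[0,0,0.0006],[0,0,0.0006],[0,0,0.0006],[0,0,0.0006],[0,0,0.0006],[0,0,0.0006],[0,0,0],[0,0,0],[0,0,0]]' --gripper '[-1,-1,-1,-1,-1,-1,-1,-1,-1,-1]'

```text
time_s: 38.55
position: [0.5779, -0.0079, 0.1567]
tool_rot: [[-0.515, -0.857, 0.0], [-0.857, 0.515, 0.0], [-0.0, -0.0, -1.0]]
ft_force: [-0.3, -0.1, -0.2]
grip_width: -0.0
```

>>> jog_arm --dr '[[0,0,0],[0,0,0],[0,0,0],[0,0,0],[0,0,0],[0,0,0],[0,0,0],[0,0,0],[0,0,0],[0,0,0]]' --slide '[[0,0,0.0006],[0,0,0.0006],[0,0,0.0006],[0,0,0.0006],[0,0,0.0006],[0,0,0.0006],[0,0,0.0006],[0,0,0],[0,0,0],[0,0,0]]' --gripper '[-1,-1,-1,-1,-1,-1,-1,-1,-1,-1]'

```text
time_s: 39.55
position: [0.5779, -0.0079, 0.1523]
tool_rot: [[-0.515, -0.857, -0.0], [-0.857, 0.515, 0.0], [-0.0, 0.0, -1.0]]
ft_force: [-0.8, 0.1, 2.3]
grip_width: -0.0001
```

>>> jog_arm --dr '[[0,0,0],[0,0,0],[0,0,0],[0,0,0],[0,0,0],[0,0,0],[0,0,0],[0,0,0],[0,0,0],[0,0,0]]' --slide '[[0,0,0.0005],[0,0,0.0005],[0,0,0.0005],[0,0,0.0005],[0,0,0.0005],[0,0,0.0005],[0,0,0.0005],[0,0,0.0005],[0,0,0],[0,0,0]]' --gripper '[-1,-1,-1,-1,-1,-1,-1,-1,-1,-1]'

```text
time_s: 40.55
position: [0.5779, -0.0079, 0.1483]
tool_rot: [[-0.515, -0.857, -0.0], [-0.857, 0.515, -0.0], [0.0, -0.0, -1.0]]
ft_force: [0.5, 0.5, 2.6]
grip_width: -0.0002
```

```bash
python3 - <<'E'
from rig import observe,viewer
import cv2,numpy as np
b=np.array(viewer.get_image("side")["pixels"]);cv2.imwrite("pics/a17.png",cv2.resize(b[150:210,260:340],(800,600),interpolation=2))
E
```

```text
(no output)
```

View pics/a17.png

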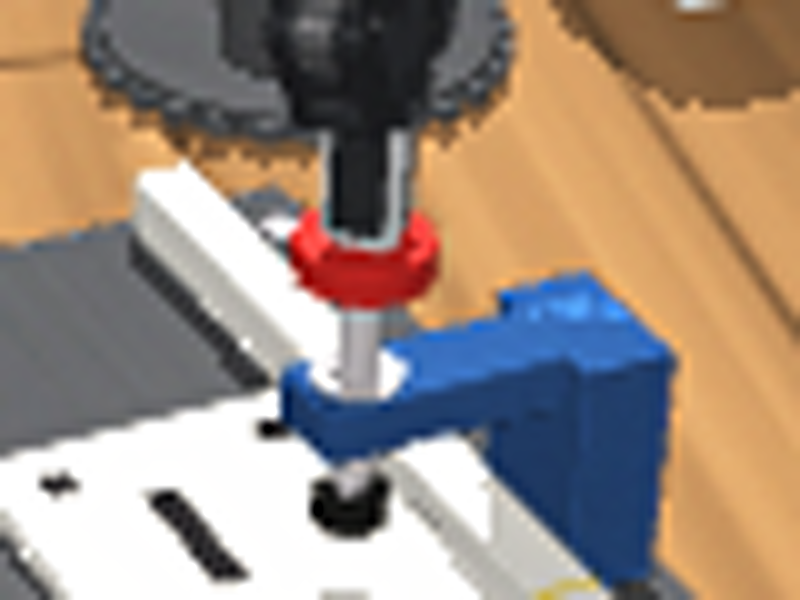

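The knob moves down under the tips, at about 2.5 N. I'll carry on in 3 mm steps, feeling for the rise.

>>> jog_arm --dr '[[0,0,0],[0,0,0],[0,0,0],[0,0,0],[0,0,0],[0,0,0],[0,0,0],[0,0,0],[0,0,0],[0,0,0]]' --slide '[[0,0,0.0004],[0,0,0.0004],[0,0,0.0004],[0,0,0.0004],[0,0,0.0004],[0,0,0.0004],[0,0,0.0004],[0,0,0.0002],[0,0,0],[0,0,0]]' --gripper '[-1,-1,-1,-1,-1,-1,-1,-1,-1,-1]'

```text
time_s: 41.6
position: [0.5779, -0.0079, 0.1454]
tool_rot: [[-0.515, -0.857, -0.0], [-0.857, 0.515, 0.0], [-0.0, 0.0, -1.0]]
ft_force: [0.9, 0.3, 3.3]
grip_width: 0.0
```

>>> jog_arm --dr '[[0,0,0],[0,0,0],[0,0,0],[0,0,0],[0,0,0],[0,0,0],[0,0,0],[0,0,0],[0,0,0],[0,0,0]]' --slide '[[0,0,0.0004],[0,0,0.0004],[0,0,0.0004],[0,0,0.0004],[0,0,0.0004],[0,0,0.0004],[0,0,0.0004],[0,0,0.0002],[0,0,0],[0,0,0]]' --gripper '[-1,-1,-1,-1,-1,-1,-1,-1,-1,-1]'

```text
time_s: 42.6
position: [0.5779, -0.0079, 0.1424]
tool_rot: [[-0.515, -0.857, 0.0], [-0.857, 0.515, -0.0], [-0.0, -0.0, -1.0]]
ft_force: [1.8, -0.2, 3.3]
grip_width: 0.0002
```

>>> jog_arm --dr '[[0,0,0],[0,0,0],[0,0,0],[0,0,0],[0,0,0],[0,0,0],[0,0,0],[0,0,0],[0,0,0],[0,0,0]]' --slide '[[0,0,0.0004],[0,0,0.0004],[0,0,0.0004],[0,0,0.0004],[0,0,0.0004],[0,0,0.0004],[0,0,0.0004],[0,0,0.0002],[0,0,0],[0,0,0]]' --gripper '[-1,-1,-1,-1,-1,-1,-1,-1,-1,-1]'

```text
time_s: 43.6
position: [0.5779, -0.0079, 0.1394]
tool_rot: [[-0.515, -0.857, 0.0], [-0.857, 0.515, -0.0], [-0.0, -0.0, -1.0]]
ft_force: [1.2, -0.7, 2.9]
grip_width: 0.0002
```

>>> jog_arm --dr '[[0,0,0],[0,0,0],[0,0,0],[0,0,0],[0,0,0],[0,0,0],[0,0,0],[0,0,0],[0,0,0],[0,0,0]]' --slide '[[0,0,0.0004],[0,0,0.0004],[0,0,0.0004],[0,0,0.0004],[0,0,0.0004],[0,0,0.0004],[0,0,0.0004],[0,0,0.0002],[0,0,0],[0,0,0]]' --gripper '[-1,-1,-1,-1,-1,-1,-1,-1,-1,-1]'

```text
time_s: 44.6
position: [0.5778, -0.0079, 0.1364]
tool_rot: [[-0.515, -0.857, -0.0], [-0.857, 0.515, 0.0], [0.0, 0.0, -1.0]]
ft_force: [1.6, -0.6, 2.9]
grip_width: 0.0002
```

```bash
python3 - <<'E'
from rig import observe,viewer
import cv2,numpy as np
b=np.array(viewer.get_image("side")["pixels"]);cv2.imwrite("pics/a18.png",cv2.resize(b[150:210,260:340],(800,600),interpolation=2))
E
```

```text
(no output)
```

View pics/a18.png

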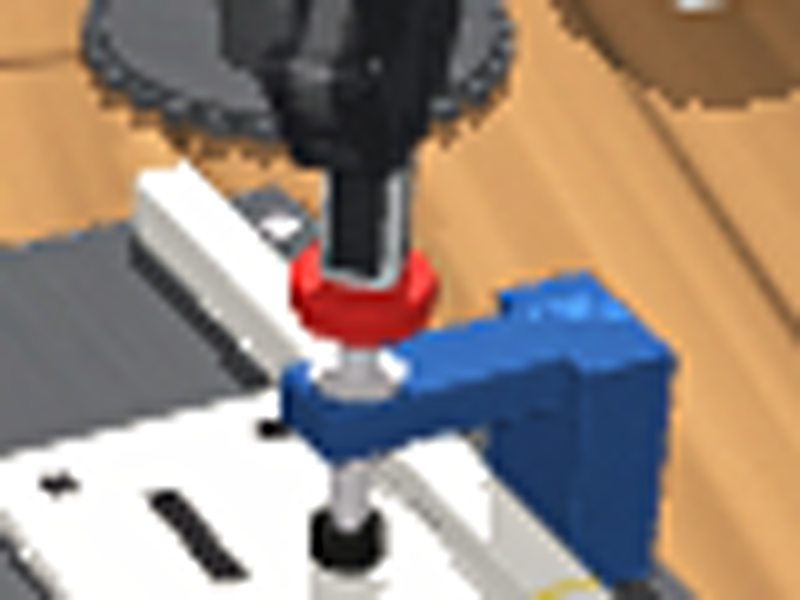

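The foot (347,555) has come down and isn't bearing yet. Continuing.

>>> jog_arm --dr '[[0,0,0],[0,0,0],[0,0,0],[0,0,0],[0,0,0],[0,0,0],[0,0,0],[0,0,0],[0,0,0],[0,0,0]]' --slide '[[0,0,0.0003],[0,0,0.0003],[0,0,0.0003],[0,0,0.0003],[0,0,0.0003],[0,0,0.0003],[0,0,0.0003],[0,0,0.0003],[0,0,0],[0,0,0]]' --gripper '[-1,-1,-1,-1,-1,-1,-1,-1,-1,-1]'

```text
time_s: 45.65
position: [0.5779, -0.0079, 0.134]
tool_rot: [[-0.515, -0.857, 0.0], [-0.857, 0.515, 0.0], [-0.0, -0.0, -1.0]]
ft_force: [2.4, -0.1, 2.4]
grip_width: 0.0002
```

>>> jog_arm --dr '[[0,0,0],[0,0,0],[0,0,0],[0,0,0],[0,0,0],[0,0,0],[0,0,0],[0,0,0],[0,0,0],[0,0,0]]' --slide '[[0,0,0.0003],[0,0,0.0003],[0,0,0.0003],[0,0,0.0003],[0,0,0.0003],[0,0,0.0003],[0,0,0.0003],[0,0,0.0003],[0,0,0],[0,0,0]]' --gripper '[-1,-1,-1,-1,-1,-1,-1,-1,-1,-1]'

```text
time_s: 46.65
position: [0.5779, -0.0079, 0.1316]
tool_rot: [[-0.515, -0.857, -0.0], [-0.857, 0.515, 0.0], [-0.0, 0.0, -1.0]]
ft_force: [1.7, -0.5, 3.0]
grip_width: -0.0002
```

>>> jog_arm --dr '[[0,0,0],[0,0,0],[0,0,0],[0,0,0],[0,0,0],[0,0,0],[0,0,0],[0,0,0],[0,0,0],[0,0,0]]' --slide '[[0,0,0.0003],[0,0,0.0003],[0,0,0.0003],[0,0,0.0003],[0,0,0.0003],[0,0,0.0003],[0,0,0.0003],[0,0,0.0003],[0,0,0],[0,0,0]]' --gripper '[-1,-1,-1,-1,-1,-1,-1,-1,-1,-1]'

```text
time_s: 47.65
position: [0.5778, -0.0079, 0.1292]
tool_rot: [[-0.515, -0.857, -0.0], [-0.857, 0.515, 0.0], [-0.0, 0.0, -1.0]]
ft_force: [2.7, -0.8, 3.5]
grip_width: 0.0001
```

>>> jog_arm --dr '[[0,0,0],[0,0,0],[0,0,0],[0,0,0],[0,0,0],[0,0,0],[0,0,0],[0,0,0],[0,0,0],[0,0,0]]' --slide '[[0,0,0.0003],[0,0,0.0003],[0,0,0.0003],[0,0,0.0003],[0,0,0.0003],[0,0,0.0003],[0,0,0.0002],[0,0,0],[0,0,0],[0,0,0]]' --gripper '[-1,-1,-1,-1,-1,-1,-1,-1,-1,-1]'

```text
time_s: 48.65
position: [0.5778, -0.0079, 0.1276]
tool_rot: [[-0.515, -0.857, 0.0], [-0.857, 0.515, -0.0], [-0.0, -0.0, -1.0]]
ft_force: [1.4, -0.1, 7.8]
grip_width: -0.0001
```

```bash
python3 - <<'E'
from rig import observe,viewer
import cv2,numpy as np
b=np.array(viewer.get_image("side")["pixels"]);cv2.imwrite("pics/a19.png",cv2.resize(b[165:225,260:340],(800,600),interpolation=2))
E
```

```text
(no output)
```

View pics/a19.png

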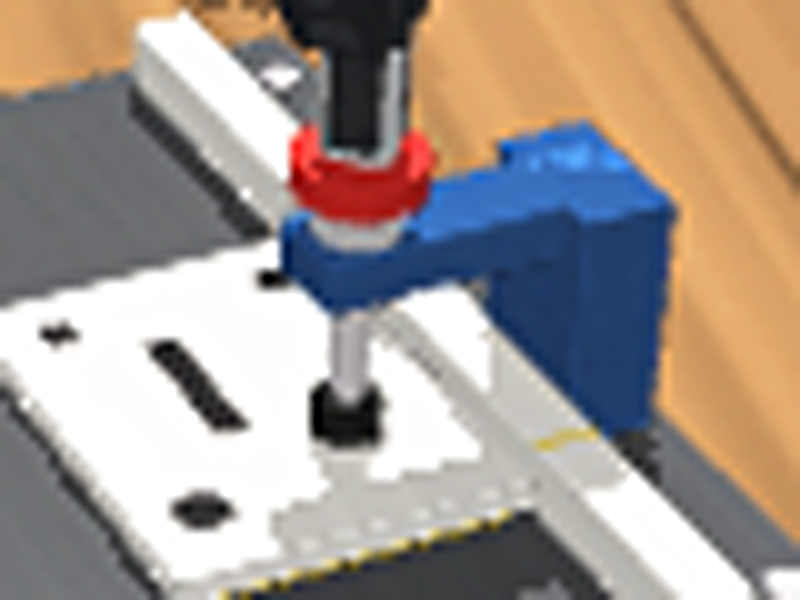

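Force rises 3 → 8 N: the pad is on the plate. I'll press 1.2 mm more so it bears firmly.

>>> jog_arm --dr '[[0,0,0],[0,0,0],[0,0,0],[0,0,0],[0,0,0],[0,0,0],[0,0,0],[0,0,0],[0,0,0],[0,0,0]]' --slide '[[0,0,0.0003],[0,0,0.0003],[0,0,0.0003],[0,0,0.0003],[0,0,0],[0,0,0],[0,0,0],[0,0,0],[0,0,0],[0,0,0]]' --gripper '[-1,-1,-1,-1,-1,-1,-1,-1,-1,-1]'

```text
time_s: 49.7
position: [0.5779, -0.0079, 0.1269]
tool_rot: [[-0.515, -0.857, 0.001], [-0.857, 0.515, -0.0], [-0.0, -0.001, -1.0]]
ft_force: [-0.7, -0.7, 11.2]
grip_width: -0.0004
```

11 N on the knob, so about 7 N on the pad. That is enough for the clamp's own friction to hold; now lift off straight up.

>>> jog_arm --dr '[[0,0,0],[0,0,0],[0,0,0],[0,0,0],[0,0,0],[0,0,0],[0,0,0],[0,0,0],[0,0,0],[0,0,0]]' --slide '[[0,0,-0.0005],[0,0,-0.0005],[0,0,-0.001],[0,0,-0.002],[0,0,-0.01],[0,0,-0.03],[0,0,-0.04],[0,0,-0.04],[0.02,0.035,0],[0.02,0.035,0]]' --gripper '[-1,-1,-1,-1,-1,-1,-1,-1,-1,-1]'

```text
time_s: 50.7
position: [0.4967, -0.0062, 0.2513]
tool_rot: [[-0.515, -0.857, 0.002], [-0.857, 0.515, -0.001], [-0.001, -0.002, -1.0]]
ft_force: [0.3, -0.1, 0.4]
grip_width: -0.0001
```

>>> jog_arm --dr '[[0,0,0],[0,0,0],[0,0,0],[0,0,0],[0,0,0],[0,0,0],[0,0,0],[0,0,0],[0,0,0],[0,0,0]]' --slide '[[0.03,0.03,0],[0.03,0.03,0],[0.03,0.03,0],[0.03,0.03,0],[0.03,0.02,0],[0.03,0.01,0],[0.03,0,0],[0.03,0,0],[0,0,0],[0,0,0]]' --gripper '[-1,-1,-1,-1,-1,-1,-1,-1,-1,-1]'

```text
time_s: 51.7
position: [0.2449, -0.1347, 0.2504]
tool_rot: [[-0.517, -0.856, 0.0], [-0.856, 0.517, -0.0], [-0.0, -0.0, -1.0]]
ft_force: [-0.3, 1.2, -0.2]
grip_width: 0.0
```

```bash
python3 frac.py 2>/dev/null | grep top | awk '$2>=-10'; python3 fitedge.py; python3 - <<'E'
import cv2
b=cv2.imread("pics/last_side.png");cv2.imwrite("pics/a20.png",cv2.resize(b,(800,600),interpolation=2));cv2.imwrite("pics/a21.png",cv2.resize(b[165:240,245:345],(800,600),interpolation=2))
b=cv2.imread("pics/last_top.png");cv2.imwrite("pics/t20.png",cv2.resize(b[112:232,166:326],(800,600),interpolation=2))
E
```

```text
top -10 mass 81 centroid -89.77 peak 11
top 0 mass 42 centroid -89.46 peak 5
top 10 mass 53 centroid -88.94 peak 6
top 20 mass 62 centroid -89.46 peak 8
top 40 mass 44 centroid -89.46 peak 6
top 50 mass 51 centroid -89.09 peak 6
top 55 mass 88 centroid -89.09 peak 11
top 5 sig 2.64 2.79 line c -88.55 edge -89.3 edge-line -0.75 cost 1865 61
top 12 sig 2.74 2.81 line c -88.51 edge -89.05 edge-line -0.54 cost 1433 22
top 20 sig 2.72 2.95 line c -88.61 edge -89.08 edge-line -0.47 cost 1657 23
top 40 sig 2.61 2.65 line c -88.52 edge -89.3 edge-line -0.78 cost 1684 228
top 48 sig 2.64 2.54 line c -88.65 edge -89.2 edge-line -0.55 cost 855 203
side 5 sig 2.21 1.89 line c -88.55 edge -88.18 edge-line 0.37 cost 1915 76
side 12 sig 2.22 1.81 line c -88.49 edge -88.17 edge-line 0.32 cost 2763 74
side 20 sig 2.25 2.0 line c -88.47 edge -88.07 edge-line 0.39 cost 1944 82
side 40 sig 2.13 1.9 line c -88.39 edge -88.09 edge-line 0.31 cost 1381 470
side 48 sig 2.28 1.83 line c -88.34 edge -87.99 edge-line 0.35 cost 460 157
```

View pics/a20.png

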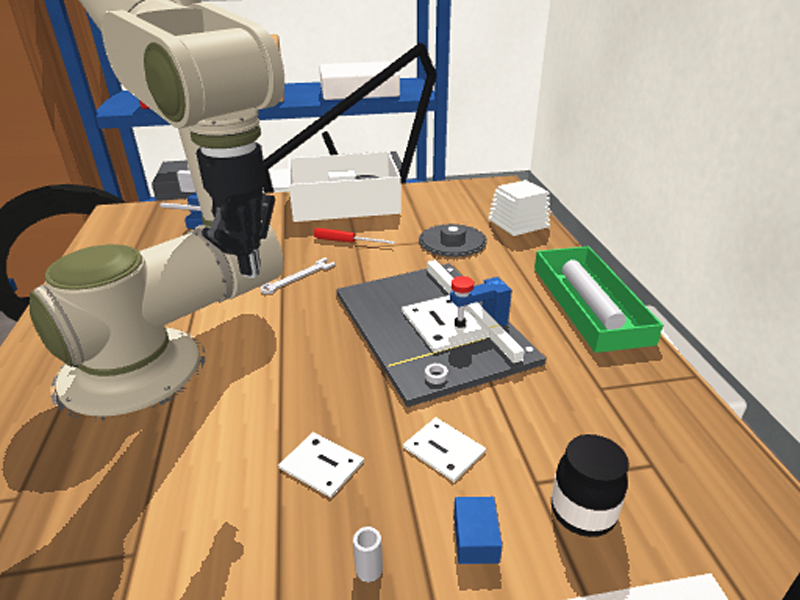

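View pics/a21.png

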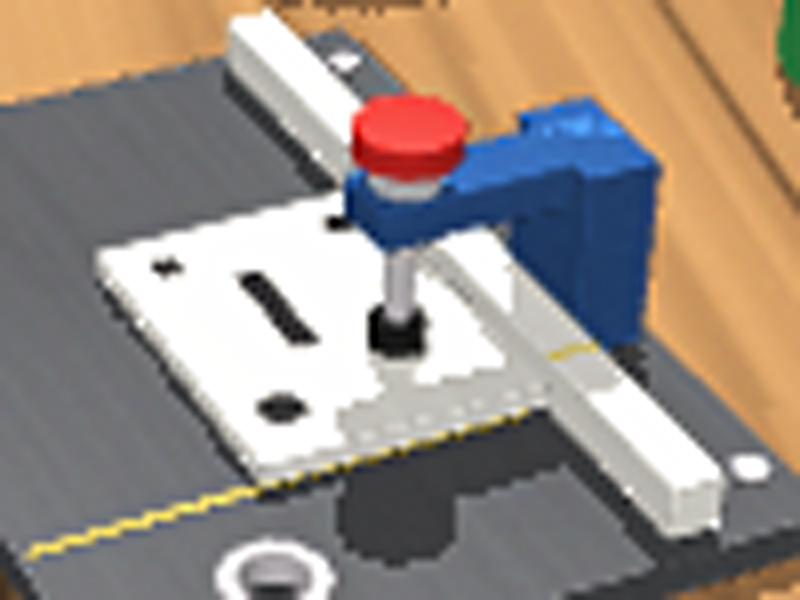

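View pics/t20.png

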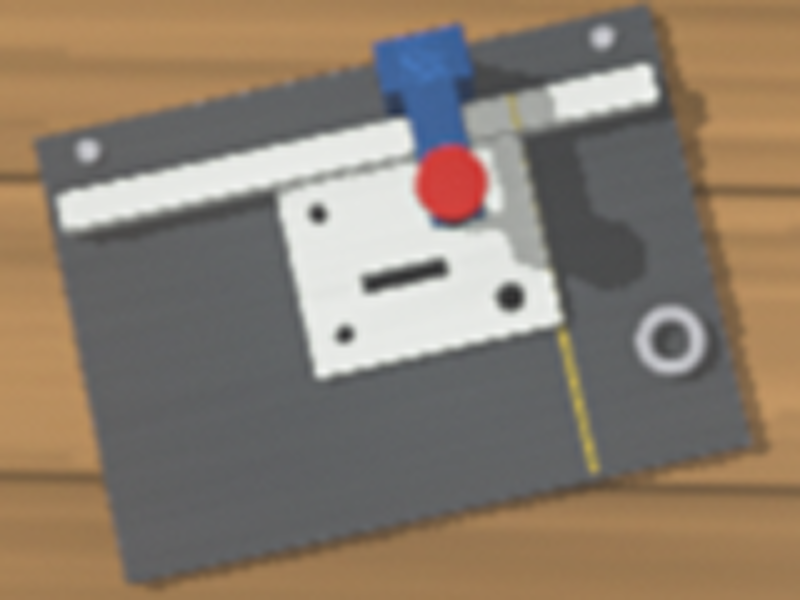

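The final pictures show the plate flush with the fence, top (278,190)-(415,155), and its leading edge on the line, (520,140)-(562,325). The foot bears on the plate at side (397,335). Cup, tin, carton, bush, wrench, driver and sprocket are where they were. Handing in.

```bash
python3 -c "
from rig import env
print(env.close_job())"
```

```text
the job is handed in; nothing more can be done
None
```

The plate is square against the fence with its leading edge on the yellow line, and the clamp foot is down on it and holding. I handed the job in at about 52 s with the arm clear.

- **Pushing square:** The first one-finger push, at up to about 9 N, left the plate about 3° askew. I lifted off and pushed again with both fingers, up to about 11 N in all, which brought it flush. I then slid it along with one finger pressing it to the fence (about 4–7 N) and the other on the trailing edge.
- **Line:** The two views disagree slightly. The top view puts the edge about 0.6 mm past the middle of the line, and the side view about 0.35 mm short of it. The line is 2.4 mm wide, so either way the edge lies on it. The readings were nearly the same before and after clamping.
- **Clamp:** The knob moved at about 3 N. The force rose to about 8 N when the pad met the plate, and I stopped at 11 N. I did not test the hold by tugging the plate.
- **Other things:** In the last pictures the cup, tin, wrench, carton, sprocket, bush and screwdriver look unmoved.

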